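# Lock a ring cutting die in the blue fixture with its sprung stand

## Task

Set the large ring cutting die down gently over the round plug of the blue fixture, flat on the plate, and let go. Then push the fixture's yellow sprung stand past its over-centre point so that it snaps down over the die's handle, and press down on its black pad for about half a second with about 12 N (8 to 16 is right) to be sure it is fully home, never using more than 25 N on the stand. Leave the die seated, the stand down, and everything else on the bench where it is.

Things in the scene. Friction and masses are not known exactly. Their poses are not given: they have to be found in the camera images.
- ring_die: the large die: steel ring 100 mm outside, 92 mm inside, 30 mm high, with a straight black crossbar handle over it; about 0.45 kg. Origin at the centre of the underside, z up; its x axis runs along the handle bar.
- ring_die_grip (a point): centre of the large die's handle bar, 59 mm above the die's underside. The bar is 100 mm long (along x), 14 mm wide (y), 14 mm high (its top is 66 mm above the underside); two end posts carry it at the ring's wall, and the space under it is open.
- fixture: blue steel fixture screwed to the bench: plate 220 x 130 x 18 mm, on a dark spacer that raises it 2 to 25 mm off the bench; origin at the centre of the plate's underside, z up. On it, 50 mm from the origin along -x, stands the round aluminium plug; 60 mm along +x stand two blue cheeks (together 48 mm wide in y, 94 mm above the plate, 34 mm in x), carrying the yellow stand between them.
- seat (a point): centre of the plug at the level of the plate's top face, axes as the fixture's. The plug is 86 mm across and 10 mm high with a chamfered top. A seated die stands on the plate around the plug, its handle bar centre 59 mm above this point, turned any way.
- stand_hinge (a point): middle of the stand's hinge pin, 82 mm above the plate's top face, axes as the fixture's; the pin runs along y. The stand is a yellow bar, 16 mm wide and 12 mm thick, with a black pad at its end: 36 x 36 mm, 16 mm thick, reaching from 94 to 130 mm from the hinge.
- stand_pad (a point): centre of the pad's outer face, 112 mm along the bar from the hinge, 8 mm off its middle line. It is the face away from the plug, to be pushed while the stand is parked. With the stand home it is the pad's level top face, 90 mm above the plate, and the pad's underside is then 8 mm above the handle of a seated die.
- stand (a joint): stand angle, rad. 0: parked, leaning 0.5 rad from upright away from the plug, held there by a spring. Grows towards the plug (0.5 upright). Over-centre near 0.8: before it the spring pushes back (about 5 N at the pad, much more if rubbed hard), past it the spring throws the stand on to a hard stop at 2.07, level over the plug and the die's handle.
- small_die: smaller ring die, 68 mm across, same look as the large one; not to be used; origin at the centre of its underside. Leave it alone.
- screwdriver: screwdriver lying flat; origin at the centre of its underside. Leave it alone.
- tape_roll: brown tape ring, 90 mm across, 24 mm high; origin at the centre of its underside. Leave it alone.
- jar: green glass jar with a steel cap, 76 mm across, 95 mm high; origin at the centre of its underside. Leave it alone.
- oil_bottle: yellow bottle, 54 mm across, 140 mm high; origin at the centre of its underside. Leave it alone.
- shears: black-handled shears lying flat, about 200 mm long; origin at the centre of its underside. Leave it alone.

How it is judged (in metres and radians):
On the way, in this order (a step that is already met when the one before it is completed fails the run):
1. the large die sits flat around the plug, let go, the stand still parked (horizontal distance between ring_die_grip and seat below 0.006 m and z of ring_die_grip in the frame of seat between 0.055 and 0.062 m and angle between ring_die_grip's own z axis and vertical below 0.06 rad and contact force between the fingers and ring_die below 0.1 N and value of joint stand below 0.3 rad), for 0.2 s.
2. the stand has snapped over to its far stop and is pressed on it by the gripper with 8 to 16 N (value of joint stand above 2 rad and contact force between the fingers and stand between 8 and 16 N), for 0.3 s.
At the end, for the whole second after the job is handed in: The large die stands flat on the plate around the plug (centre within 6 mm of the plug's, handle centre 55 to 62 mm above the plate, tilt under 0.06 rad), at rest; the stand lies on its far stop (joint above 2.0 rad), at rest (horizontal distance between ring_die_grip and seat below 0.006 m and z of ring_die_grip in the frame of seat between 0.055 and 0.062 m and angle between ring_die_grip's own z axis and vertical below 0.06 rad and value of joint stand above 2 rad and velocity of joint stand below 0.05 rad/s and linear speed of ring_die below 0.02 m/s); the robot touches nothing.
It fails at once if the robot loads the stand with more than 25 N (contact force between any of the fingers, the arm and stand above 25 N).
It fails at once if the die is dropped or rammed onto the fixture (over 40 N) (contact force between ring_die and fixture above 40 N).
It fails at once if any of the other loose things on the bench is moved by more than 20 mm (distance of any of small_die, screwdriver, tape_roll, jar, oil_bottle, shears from where it was at the start of the episode above 0.02 m).
It also fails if it takes over 70 s, if anything falls off the work surface, if the arm or the gripper's body presses on something with over 40 N, if the wrist force passes 120 N, or if a joint passes its speed limit or range.

## Robot

A 6-joint arm with a two-finger parallel gripper is mounted at the origin on the work surface. World frame = base frame: x ahead of the robot, y to its left, z up, the work surface at z = 0. Lengths are in m, angles in degrees, forces in N, time in s.
With the tool pointing down it reaches from about 0.3 to 0.75 m from the base axis. Payload 8.5 kg.
Tool frame: the origin (TCP) lies midway between the tips of the shut fingers; the grasp point (between the pads) lies 19 mm behind it; z points along the fingers, y is the direction in which the jaws open and shut (so a half turn about z gives the same grasp; the last joint's range is limited). The gripper opens to 85 mm and grips with 20 to 120 N. Pads are 22 mm wide; open, the fingers measure 114 mm over their backs; the gripper's body (76 mm by 85 mm) begins 54 mm behind the grasp point. The pads swing forward as they close: fully open they stand 13 mm farther back than shut.
Start: joints at [-87.393, 21.807, 74.336, -0, 83.858, -12.336], TCP at [0.142, -0.531, 0.231] pointing down, gripper open.
Joint ranges: [-178.18, 178.18], [-50.72, 133.34], [12.68, 142.11], [-81.47, 261.47], [9.98, 163.14], [-165.26, 165.26]. Speed limits (degrees/s): [136.94, 136.94, 180, 180, 180, 180].

## Interface

Orientations are given as a 3x3 rotation matrix whose columns are the frame's x, y, z axes.
In Python, from rig import env, eyes, close_job gives the robot as it stands.
- The arm moves only by the tool jog_arm, never from a script. Its argument "deltas" is one flat list of numbers, 7 for each row, row after row: the shift along the tool's x, y, z in units of 0.75 m (1.0 is 0.75 m), then the turn, a rotation vector about the tool's x, y, z in units of 180 degrees (1.0 is 180 degrees), then the gripper command: -1 is fully open, 1 is shut, values between are in proportion. In form: [dx, dy, dz, ax, ay, az, fingers, dx, dy, dz, ax, ay, az, fingers, ...]. A call has 1 to 12 rows; each row is the pose to reach, as a shift and turn from the pose commanded when the call began, along the tool's axes at that moment, turning the shorter way round; what a row does not reach only later rows make up. A row lasts 1/12 s, in which the tool goes at most 41.7 mm and 7.16 degrees, less where a joint would pass 70% of its speed; a pose out of reach is approached as far as the arm can. A call with a number of a shift or a turn outside -1 to 1 is refused whole. A call with a gripper value outside its range is refused whole. The fingers move at their own pace and stop on an object; "grip_force" is the grip in N (left out, the last holds). Time passes only in rows, so rows that repeat a pose let the fingers close. It gives the time, the measured TCP pose, the force and the opening at its end, in the units of the state.
- env.observe(): the state, without advancing time (a new reading comes with each control period).
- eyes.get_image(name): name is "side" or "top"; returns the picture (400x640x3 uint8, red, green, blue); there is no depth.
- eyes.camera_params(name): a dict with "intrinsics" (3x3 intrinsics, pixels), "R" (3x3) and "t" (3): a world point X has camera coordinates R X + t. Camera axes: x right, y down, z forward; pixel columns grow to the right and rows downward; lengths in m; the calibration is good to about 2 mm. A picture is of the moment at which its call begins. camera_params takes no time and is no camera call.
- close_job(): hands the job in, once; it reports no verdict.
The state is a dict: "time_s": time; "q": joint angles; "qvel": joint speeds; "joint_efforts": joint torques, N m; "position": TCP position; "tool_rot": TCP orientation; "ft_force": force on the tool from outside, world axes, zero at the start; "wrist_torque": the same for the moment, N m; "grip_width": finger opening in m.
Only numpy, scipy, OpenCV 4.12 (cv2) and the standard library are available. Lean on these libraries where they do the work, as an engineer would, in place of code of your own. Each camera call takes 0.05 s, during which the arm holds its last target.

## Working session

There is one attempt and no reset: what is moved stays moved. The work goes in short steps, Python scripts to look and compute and a tool call to move; the robot and the scene stay as the last step left them, time stands still between calls to the robot, and variables do not carry over. Pictures are saved under pics/ and viewed, and the job is handed in when it is done.

Besides the shell and the picture viewer there is one more tool, called after "Emit:" in YAML: its name, and indented under it one key for each argument. jog_arm: Moves the arm, as the interface text tells. Its arguments: {"type":"object","properties":{"deltas":{"type":"array"},"grip_force":{"type":"number"}},"required":["deltas"]}

```bash
ls; mkdir -p pics; python3 - <<'E'
from rig import env, eyes
import cv2
for n in("side","top"):
    im=eyes.get_image(n); cv2.imwrite(f"pics/{n}0.png",im[:,:,::-1])
    p=eyes.camera_params(n); print(n,p)
print(env.observe())
E
```

```text
pics
side {'intrinsics': array([[431.59144989,   0.        , 318.18586882],
       [  0.        , 431.59144989, 204.42560523],
       [  0.        ,   0.        ,   1.        ]]), 'R': array([[-0.96707415, -0.25443251, -0.00562959],
       [-0.1407593 ,  0.55318027, -0.82108368],
       [ 0.21202456, -0.79325638, -0.57078008]]), 't': array([0.51893331, 0.1841869 , 1.06557486])}
top {'intrinsics': array([[497.33207562,   0.        , 317.33445639],
       [  0.        , 497.33207562, 194.25878607],
       [  0.        ,   0.        ,   1.        ]]), 'R': array([[-0.01042507, -0.99987381,  0.01198637],
       [-0.99802727,  0.00966216, -0.06203397],
       [ 0.06191033, -0.01260943, -0.99800206]]), 't': array([0.03159866, 0.54389477, 1.42349562])}
{'time_s': 0.1, 'q': array([-8.73922137e+01,  2.18377505e+01,  7.43792139e+01,  1.05783145e-03,
        8.38551759e+01, -1.23353729e+01]), 'qvel': array([ 0.07522514, -0.01131767, -0.14325591, -0.02284668,  0.04144965,
        0.01154528]), 'joint_efforts': array([ 3.97610158e-03, -4.49216545e+01, -2.31655455e+01, -1.65708207e-04,
        3.64593994e-03,  1.12949232e-05]), 'position': array([ 0.14181808, -0.53114617,  0.23077473]), 'tool_rot': array([[ 9.66182633e-01,  2.57858719e-01, -3.89492411e-05],
       [ 2.57858562e-01, -9.66181855e-01,  1.25861646e-03],
       [ 2.86913179e-04, -1.22609676e-03, -9.99999207e-01]]), 'ft_force': array([ 0.07573101,  1.11380061, -0.13555404]), 'wrist_torque': array([ 0.02646851,  0.01383164, -0.00216417]), 'grip_width': 0.08527688424585615}
```

View pics/side0.png

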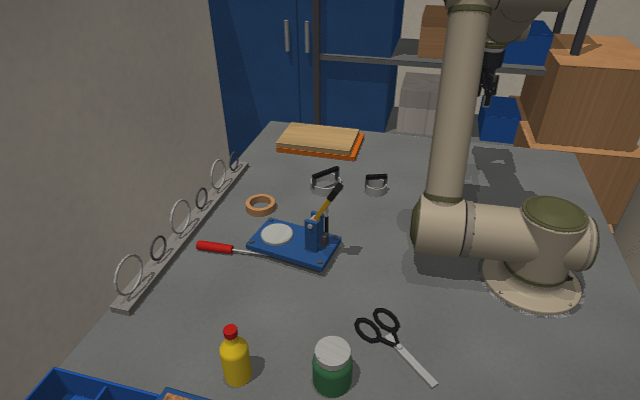

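View pics/top0.png

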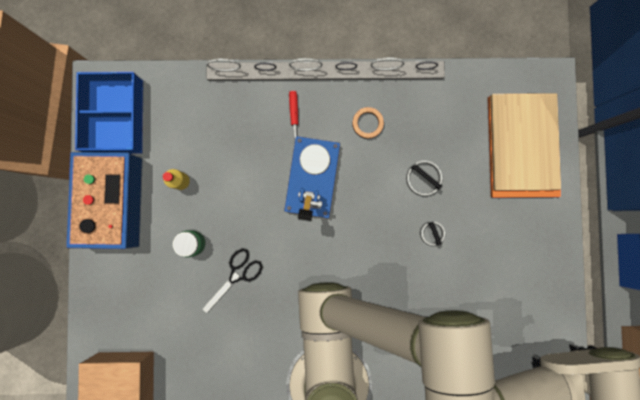

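The top view shows the ring die at about (425,178), the plug at (315,158), the stand pad at (305,214) and the small die at (432,233). The stand leans towards the robot. Next I'll measure these.

```bash
python3 - <<'E'
import cv2,numpy as np
t=cv2.imread("pics/top0.png");s=cv2.imread("pics/side0.png")
a=cv2.resize(t[120:245,265:455],None,fx=4,fy=4,interpolation=cv2.INTER_CUBIC)
b=cv2.resize(s[155:275,220:400],None,fx=4,fy=4,interpolation=cv2.INTER_CUBIC)
cv2.imwrite("pics/ct0.png",a);cv2.imwrite("pics/cs0.png",b)
E
cat > h.py <<'E'
import numpy as np,cv2
from rig import env,eyes
P={n:eyes.camera_params(n) for n in("side","top")}
def ray(n,u,v):
    p=P[n];d=p["R"].T@np.linalg.solve(p["intrinsics"],[u,v,1.]);return -p["R"].T@p["t"],d
def onz(n,u,v,z):
    c,d=ray(n,u,v);return c+d*(z-c[2])/d[2]
def proj(n,X):
    p=P[n];q=p["intrinsics"]@(p["R"]@np.asarray(X,float)+p["t"]);return q[:2]/q[2]
def tri(a,b):
    c1,d1=ray("top",*a);c2,d2=ray("side",*b)
    k=np.linalg.lstsq(np.c_[d1,-d2],c2-c1,rcond=None)[0]
    x,y=c1+k[0]*d1,c2+k[1]*d2;return (x+y)/2,np.linalg.norm(x-y)
E
```

```text
(no output)
```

View pics/ct0.png

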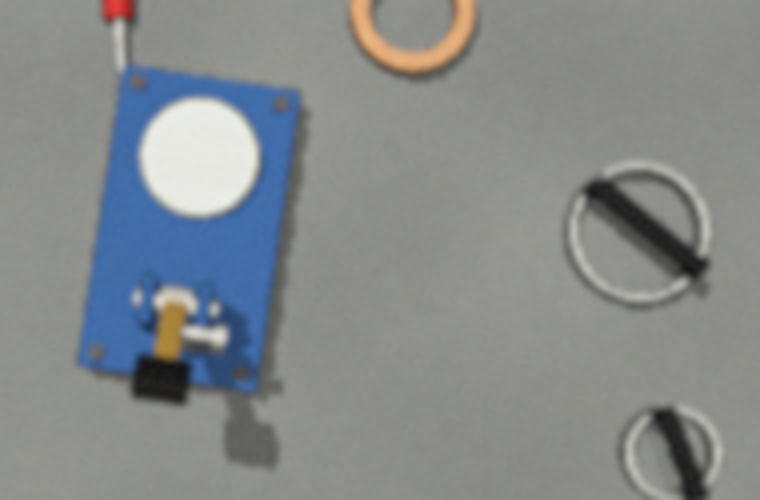

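View pics/cs0.png

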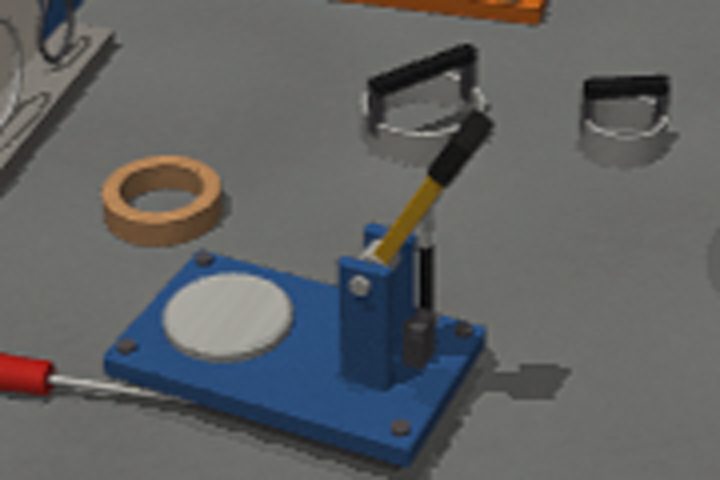

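```bash
cat > m.py <<'E'
from h import *
t=cv2.imread("pics/top0.png");s=cv2.imread("pics/side0.png")
def biggest(m,x0,y0,x1,y1,k=1):
    r=np.zeros_like(m);r[y0:y1,x0:x1]=m[y0:y1,x0:x1]
    c=sorted(cv2.findContours(r,cv2.RETR_EXTERNAL,cv2.CHAIN_APPROX_NONE)[0],key=cv2.contourArea)[::-1]
    return c[0]
def blue(i):
    h=cv2.cvtColor(i,cv2.COLOR_BGR2HSV);return cv2.inRange(h,(100,120,40),(125,255,255))
def white(i):
    h=cv2.cvtColor(i,cv2.COLOR_BGR2HSV);return cv2.inRange(h,(0,0,150),(180,70,255))
def black(i): return cv2.inRange(cv2.cvtColor(i,cv2.COLOR_BGR2GRAY),0,50)
pt=cv2.fitEllipse(biggest(white(t),290,138,340,178)); ps=cv2.fitEllipse(biggest(white(s),258,220,297,247))
print("plug",pt,ps); X,e=tri(pt[0],ps[0]);print(X,e)
# plug diameter in top: check
bt=cv2.minAreaRect(biggest(blue(t),275,130,345,225));print("plate top",bt,cv2.boxPoints(bt).tolist())
# die
for nm,roi in(("ring",(400,155,450,205)),("small",(415,215,450,250))):
    c=cv2.minAreaRect(biggest(black(t),*roi));print(nm,c)
for nm,roi in(("ring",(308,163,346,196)),("small",(362,170,390,182))):
    c=cv2.minAreaRect(biggest(black(s),*roi));print(nm,c)
for nm,i,roi in(("t",t,(295,205,318,225)),("s",s,(324,180,345,203))):
    c=cv2.minAreaRect(biggest(black(i),*roi));print("pad",nm,c,cv2.boxPoints(c).tolist())
E
python3 m.py
```

```text
plug ((314.2737121582031, 158.77206420898438), (29.554702758789062, 29.82741355895996), 39.82639694213867) ((276.19366455078125, 232.95550537109375), (18.35824966430664, 29.794408798217773), 83.06670379638672)
[0.64352622 0.03402687 0.04440967] 0.0009038986794524918
plate top ((311.9178771972656, 176.9420928955078), (44.2225456237793, 75.29217529296875), 8.61564826965332) [[284.4165344238281, 210.85096740722656], [295.6957092285156, 136.40843200683594], [339.4192199707031, 143.03321838378906], [328.1400451660156, 217.4757537841797]]
ring ((426.1906433105469, 176.6559295654297), (34.1948356628418, 4.854823112487793), 39.289405822753906)
small ((434.6756286621094, 233.23727416992188), (23.19655990600586, 4.608246326446533), 68.74949645996094)
ring ((325.22344970703125, 176.20489501953125), (12.360589981079102, 30.18283462524414), 70.82099914550781)
small ((376.0, 177.5), (7.0, 20.0), 90.0)
pad t ((304.8399963378906, 214.11996459960938), (12.727922439575195, 9.333809852600098), 8.13010311126709) [[297.8800048828125, 217.8399658203125], [299.20001220703125, 208.5999755859375], [311.79998779296875, 210.39996337890625], [310.47998046875, 219.63995361328125]]
pad s ((334.5637512207031, 191.69464111328125), (6.963471412658691, 20.480798721313477), 34.99202346801758) [[325.8388977050781, 198.08726501464844], [337.5838928222656, 181.30873107910156], [343.2886047363281, 185.30201721191406], [331.5436096191406, 202.08055114746094]]
```

```bash
cat > m2.py <<'E'
from m import *
print("----")
for a,b in(((340,143),(270,218)),((329.5,218),(341.2,237)),((295.5,137),(246.3,244.5))): print("corner",*tri(a,b))
zt=0.034
cs=[onz("top",*p,zt) for p in cv2.boxPoints(bt)]
print(np.round(cs,4)); c=np.mean(cs,0); print("centre",c)
for a,b in((1,0),(2,3)):
    d=cs[b]-cs[a];print(np.linalg.norm(d),np.degrees(np.arctan2(d[1],d[0])))
for a,b in((0,3),(1,2)):
    d=cs[b]-cs[a];print(np.linalg.norm(d),np.degrees(np.arctan2(d[1],d[0])))
print("plug@",onz("top",*pt[0],zt+.01),onz("side",*ps[0],zt+.01))
print("die bar",*tri((426.19,176.66),(325.22,176.2)))
r=cv2.minAreaRect(biggest(black(t),400,155,450,205));b=cv2.boxPoints(r)
W=np.array([onz("top",*p,.066) for p in b]);print(W.round(4),W.mean(0))
# rim ellipse
m=white(t);q=np.zeros_like(m);q[152:206,398:452]=m[152:206,398:452]
pts=cv2.convexHull(cv2.findNonZero(q));e=cv2.fitEllipse(pts);print(e,onz("top",*e[0],.03))
for i in range(3):
  print("pad",*tri((304.84,214.1),(334.56,191.7))); break
E
python3 m2.py | sed -n '/----/,$p'
```

```text
----
corner [ 0.68982431 -0.0409276   0.03162584] 0.002066708299631318
corner [ 0.47487522 -0.00775929  0.03157616] 0.00013282182551216013
corner [0.70822658 0.08728328 0.03434992] 0.0013489201822173766
[[ 0.4966  0.1208  0.034 ]
 [ 0.7107  0.0869  0.034 ]
 [ 0.6904 -0.0388  0.034 ]
 [ 0.4764 -0.0038  0.034 ]]
centre [0.59351085 0.04126792 0.034     ]
0.2167106957975423 171.0222740039654
0.21675926853719057 170.70067217090948
0.12616735455946254 -99.19336102729015
0.1273838514397206 -99.17098999396676
plug@ [0.64401903 0.03414956 0.044     ] [0.64326366 0.03348721 0.044     ]
die bar [ 0.58902035 -0.28546167  0.04203494] 0.002004410785812361
[[ 0.6134 -0.2386  0.066 ]
 [ 0.6239 -0.2475  0.066 ]
 [ 0.5621 -0.3206  0.066 ]
 [ 0.5516 -0.3117  0.066 ]] [ 0.58775662 -0.27962981  0.066     ]
((417.3691101074219, 177.5948028564453), (41.05120849609375, 49.35936737060547), 84.95110321044922) [ 0.58868425 -0.26251188  0.03      ]
pad [0.48158729 0.06000412 0.21800399] 0.002132131288933554
```

```bash
python3 - <<'E'
from h import *
t=cv2.imread("pics/top0.png");s=cv2.imread("pics/side0.png")
g=cv2.cvtColor(t,cv2.COLOR_BGR2GRAY)
x0,y0=398,150
c=g[y0:208,x0:452]
m=(c>150).astype(np.uint8)*255
print(cv2.findNonZero(m).reshape(-1,2).min(0)+[x0,y0],cv2.findNonZero(m).reshape(-1,2).max(0)+[x0,y0])
p=cv2.findNonZero(m).reshape(-1,2).astype(np.float32)+[x0,y0]
for _ in range(5):
    e=cv2.fitEllipseDirect(p.astype(np.float32));r=np.hypot(*(p-e[0]).T);p=p[abs(r-sum(e[1])/4)<2.5]
print(e,len(p))
for z in(.0,.03):print(onz("top",*e[0],z))
# post ends & bar
cv2.imwrite("pics/d.png",np.hstack([cv2.resize(t[y0:208,x0:452],None,fx=8,fy=8,interpolation=cv2.INTER_CUBIC)]))
cv2.imwrite("pics/ds.png",cv2.resize(s[160:202,300:352],None,fx=10,fy=10,interpolation=cv2.INTER_CUBIC))
E
```

```text
[398 160] [442 197]
((424.2989807128906, 176.99180603027344), (33.27164077758789, 33.96580505371094), 96.23609924316406) 154
[ 0.59309216 -0.28946391  0.        ]
[ 0.59024342 -0.28257773  0.03      ]
```

View pics/d.png

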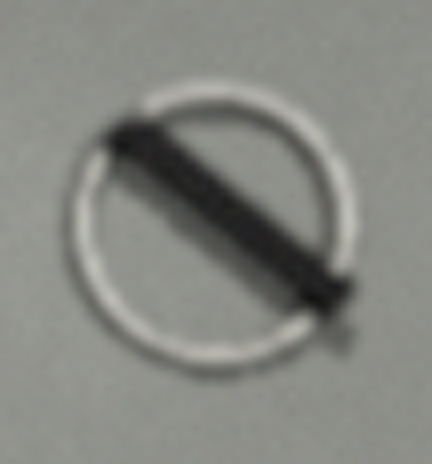

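View pics/ds.png

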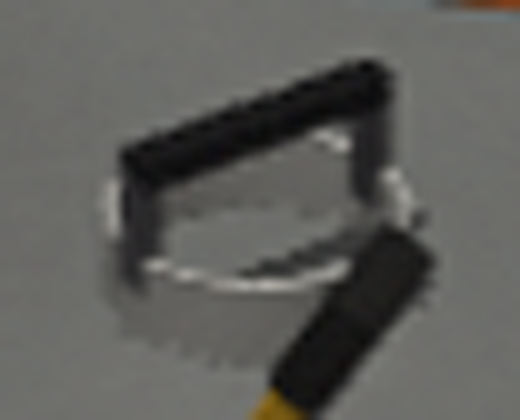

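```bash
cat >> h.py <<'E'
def goal(pos,yaw=None,R=None):
    """units for a jog to tool pos (tool down, tool x at yaw deg)"""
    from scipy.spatial.transform import Rotation as Ro
    o=env.observe();T=np.array(o["tool_rot"])
    if R is None:
        if yaw is None: R=T
        else:
            a=np.radians(yaw);x=np.array([np.cos(a),np.sin(a),0]);z=np.array([0,0,-1.]);R=np.c_[x,np.cross(z,x),z]
    d=T.T@(np.array(pos)-o["position"])/.75
    w=Ro.from_matrix(T.T@R).as_rotvec()/np.pi
    return d.round(4),w.round(4)
E
python3 - <<'E'
from h import *
print(tri((426.5,176.5),(325.3,171.5)))
print(proj("top",[.589,-.282,.059]),proj("side",[.589,-.282,.059]))
print(goal([.589,-.282,.14],49.8))
E
```

```text
(array([ 0.58772377, -0.28167687,  0.06191156]), np.float64(0.001680230597906814))
[426.43250295 176.43939067] [324.67139258 172.17344496]
(array([ 0.6617, -0.1671,  0.1214]), array([-0.0004, -0.0002, -0.1936]))
```

Emit:
jog_arm:
  deltas: [0.03,-0.008,0.005,0,0,-0.01,0,0.08,-0.02,0.015,0,0,-0.03,0,0.14,-0.035,0.025,0,0,-0.05,0,0.19,-0.05,0.035,0,0,-0.07,0,0.25,-0.065,0.045,0,0,-0.09,0,0.3,-0.077,0.055,0,0,-0.11,0,0.36,-0.09,0.065,0,0,-0.13,0,0.41,-0.105,0.075,0,0,-0.15,0,0.47,-0.12,0.085,0,0,-0.17,0,0.52,-0.13,0.095,0,0,-0.193,0,0.57,-0.144,0.105,0,0,-0.1935,0,0.62,-0.156,0.115,0,0,-0.1935,0]
  grip_force: 40

```text
time_s: 1.1
position: [0.5557, -0.3006, 0.1458]
tool_rot: [[0.645, 0.764, -0.001], [0.764, -0.645, 0.0], [-0.0, -0.001, -1.0]]
ft_force: [-0.6, -0.8, 0.8]
grip_width: 0.0428
```

```bash
python3 - <<'E'
from h import *
print(env.observe()["position"],env.observe()["q"],goal([.5885,-.282,.14],49.8))
E
```

```text
[ 0.55570228 -0.30058529  0.14584079] [-3.91266292e+01  3.38119331e+01  6.80695551e+01 -2.64265412e-03
  7.81605820e+01  1.06945895e+00] (array([0.0472, 0.0174, 0.0078]), array([-0.0002,  0.    ,  0.    ]))
```

Emit:
jog_arm:
  deltas: [0.02,0.008,0.004,0,0,0,0,0.0425,0.0155,0.007,0,0,0,0,0.0425,0.0155,0.007,0,0,0,0,0.0425,0.0155,0.007,0,0,0,0]

```text
time_s: 1.43
position: [0.5838, -0.2847, 0.1406]
tool_rot: [[0.645, 0.764, -0.001], [0.764, -0.645, 0.001], [-0.0, -0.001, -1.0]]
ft_force: [0.7, -0.2, -0.2]
grip_width: 0.0425
```

```bash
python3 - <<'E'
from h import *
print(env.observe()["position"],goal([.5885,-.282,.041],49.8))
for n in("side","top"):cv2.imwrite(f"pics/{n}1.png",eyes.get_image(n)[:,:,::-1])
a=cv2.imread("pics/side1.png")[:300,200:600];b=cv2.imread("pics/top1.png")[:300,240:640]
cv2.imwrite("pics/p1.png",np.hstack([a,b]))
E
```

```text
[ 0.58378804 -0.28471908  0.1405994 ] (array([0.0069, 0.0026, 0.1328]), array([-0.0004,  0.0001,  0.0003]))
```

View pics/p1.png

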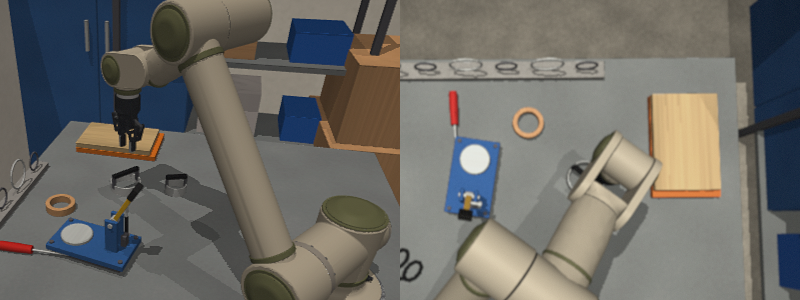

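Emit:
jog_arm:
  deltas: [0.007,0.0025,0.02,0,0,0,0,0.007,0.0025,0.04,0,0,0,0,0.007,0.0025,0.06,0,0,0,0,0.007,0.0025,0.08,0,0,0,0,0.007,0.0025,0.09,0,0,0,0,0.007,0.0025,0.09,0,0,0,0,0.007,0.0025,0.09,0,0,0,0]

```text
time_s: 2.12
position: [0.5882, -0.2831, 0.0743]
tool_rot: [[0.646, 0.763, 0.0], [0.763, -0.646, -0.0], [-0.0, 0.0, -1.0]]
ft_force: [0.5, -1.2, 0.3]
grip_width: 0.0428
```

```bash
python3 - <<'E'
from h import *
print(env.observe()["position"],goal([.5885,-.282,.041],49.8))
for n in("side","top"):cv2.imwrite(f"pics/{n}2.png",eyes.get_image(n)[:,:,::-1])
a=cv2.resize(cv2.imread("pics/side2.png")[90:210,260:400],None,fx=5,fy=5)
cv2.imwrite("pics/p2.png",a)
E
```

```text
[ 0.58819887 -0.28309513  0.07426823] (array([ 0.0014, -0.0006,  0.0444]), array([ 0.0001,  0.    , -0.0004]))
```

View pics/p2.png

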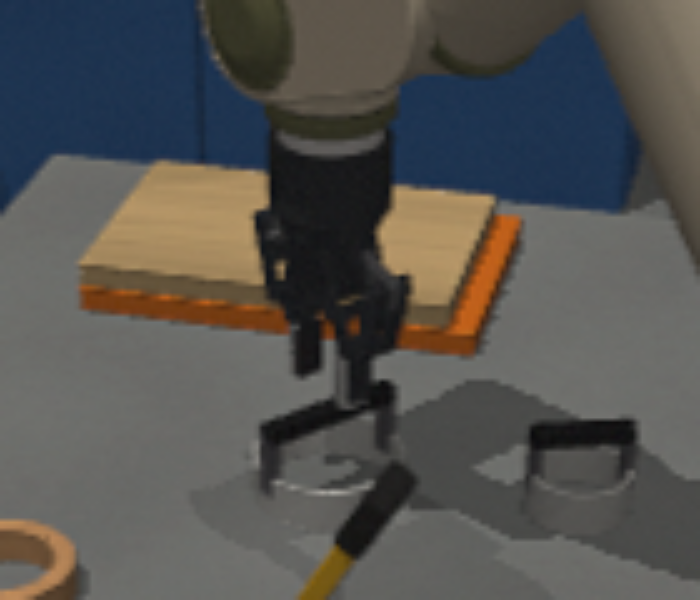

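The fingers straddle the bar. Next I lower and close.

Emit:
jog_arm:
  deltas: [0.001,0,0.015,0,0,0,0,0.001,0,0.03,0,0,0,0,0.001,0,0.043,0,0,0,0,0.001,0,0.043,0,0,0,0,0.001,0,0.043,0,0,0,0.3,0.001,0,0.043,0,0,0,0.6,0.001,0,0.043,0,0,0,0.9,0.001,0,0.043,0,0,0,0.9,0.001,0,0.043,0,0,0,0.9,0.001,0,0.043,0,0,0,0.9]
  grip_force: 60

```text
time_s: 3.05
position: [0.5892, -0.282, 0.0419]
tool_rot: [[0.646, 0.763, 0.001], [0.763, -0.646, -0.0], [0.0, 0.001, -1.0]]
ft_force: [0.4, -0.3, 0.7]
grip_width: 0.0127
```

Emit:
jog_arm:
  deltas: [0,0,-0.005,0,0,0,0.9,0,0,-0.02,0,0,0,0.9,0,0,-0.05,0,0,0,0.9,0,0,-0.08,0,0,0,0.9,0,0,-0.11,0,0,0,0.9,0,0,-0.14,0,0,0,0.9,0,0,-0.14,0,0,0,0.9,0,0,-0.14,0,0,0,0.9]
  grip_force: 60

```text
time_s: 3.72
position: [0.5891, -0.282, 0.1474]
tool_rot: [[0.646, 0.763, 0.001], [0.763, -0.646, -0.001], [0.0, 0.002, -1.0]]
ft_force: [0.3, 0.4, -4.6]
grip_width: 0.0128
```

```bash
python3 - <<'E'
from h import *
print(env.observe()["position"],goal([.6435,.034,.165]))
for n in("side","top"):cv2.imwrite(f"pics/{n}3.png",eyes.get_image(n)[:,:,::-1])
a=cv2.resize(cv2.imread("pics/side3.png")[70:210,260:400],None,fx=4,fy=4)
cv2.imwrite("pics/p3.png",a)
E
```

```text
[ 0.58907661 -0.28197147  0.14735213] (array([ 0.3685, -0.2166, -0.0239]), array([0., 0., 0.]))
```

View pics/p3.png

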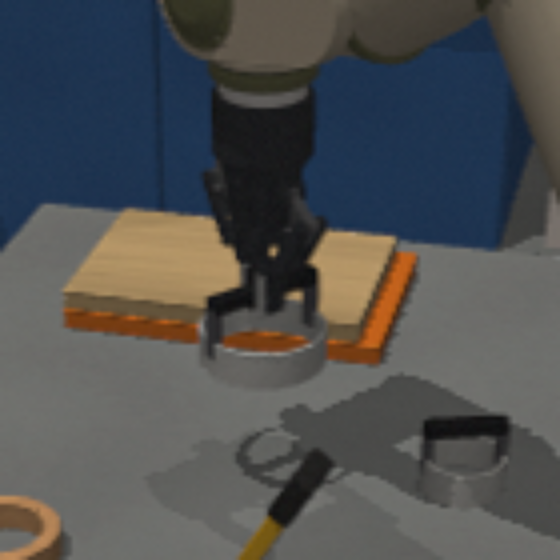

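Emit:
jog_arm:
  deltas: [0.008,-0.005,-0.004,0,0,0,0.9,0.03,-0.018,-0.01,0,0,0,0.9,0.065,-0.038,-0.024,0,0,0,0.9,0.105,-0.062,-0.024,0,0,0,0.9,0.145,-0.085,-0.024,0,0,0,0.9,0.185,-0.109,-0.024,0,0,0,0.9,0.225,-0.132,-0.024,0,0,0,0.9,0.265,-0.156,-0.024,0,0,0,0.9,0.305,-0.179,-0.024,0,0,0,0.9,0.335,-0.197,-0.024,0,0,0,0.9,0.355,-0.209,-0.024,0,0,0,0.9,0.363,-0.214,-0.024,0,0,0,0.9]

```text
time_s: 4.82
position: [0.6418, 0.033, 0.1634]
tool_rot: [[0.643, 0.765, -0.002], [0.765, -0.643, 0.001], [-0.001, -0.002, -1.0]]
ft_force: [-0.2, -0.4, -4.8]
grip_width: 0.0129
```

Emit:
jog_arm:
  deltas: [0.005,-0.003,0.0,0,0,0,0.9,0.0055,-0.0027,0.02,0,0,0,0.9,0.0055,-0.0027,0.04,0,0,0,0.9,0.0055,-0.0027,0.05,0,0,0,0.9,0.0055,-0.0027,0.05,0,0,0,0.9,0.0055,-0.0027,0.05,0,0,0,0.9]

```text
time_s: 5.32
position: [0.6434, 0.0333, 0.127]
tool_rot: [[0.647, 0.763, -0.001], [0.763, -0.647, -0.0], [-0.0, -0.0, -1.0]]
ft_force: [0.2, -0.1, -4.4]
grip_width: 0.013
```

```bash
python3 - <<'E'
from h import *
print(env.observe()["position"],goal([.6435,.034,.11]))
for n in("side","top"):cv2.imwrite(f"pics/{n}4.png",eyes.get_image(n)[:,:,::-1])
a=cv2.resize(cv2.imread("pics/side4.png")[130:280,215:375],None,fx=5,fy=4)
a=cv2.resize(cv2.imread("pics/side4.png")[150:270,220:360],None,fx=5,fy=5,interpolation=cv2.INTER_CUBIC)
cv2.imwrite("pics/p4.png",a)
E
```

```text
[0.64336257 0.03334143 0.12698233] (array([ 0.0008, -0.0004,  0.0226]), array([0., 0., 0.]))
```

View pics/p4.png

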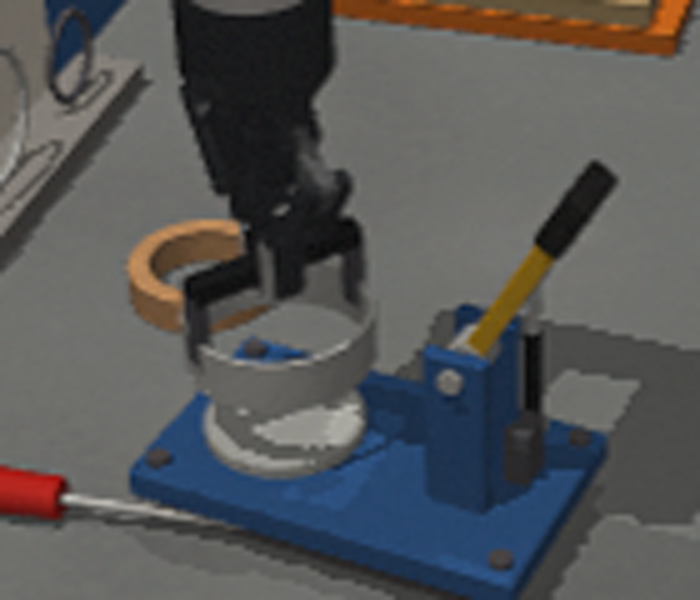

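View pics/top4.png

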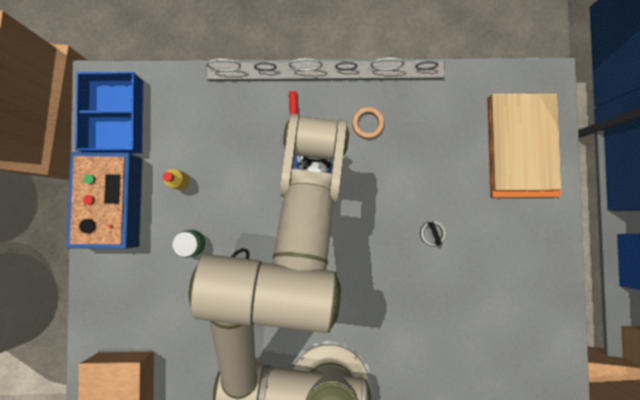

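```bash
python3 - <<'E'
from h import *
s=cv2.imread("pics/side4.png").astype(int)
for v in (226,228,230): print(v,[int(x) for x in s[v,252:302].mean(1)])
p=env.observe()["position"]
for z in(.085,.1,.115):
    c=np.array([p[0],p[1],z]);print(z,proj("side",c),proj("side",[.6435,.034,z]))
    # silhouette extents: circle r=.05
    q=np.array([proj("side",c+.05*np.array([np.cos(a),np.sin(a),0])) for a in np.linspace(0,6.28,200)]);print(q.min(0),q.max(0))
E
```

```text
226 [110, 112, 112, 113, 113, 113, 108, 95, 97, 97, 97, 99, 99, 100, 101, 101, 100, 100, 99, 100, 99, 99, 97, 96, 95, 93, 93, 93, 91, 90, 87, 84, 83, 83, 79, 78, 78, 78, 76, 71, 60, 58, 58, 58, 58, 58, 57, 57, 58, 62]
228 [113, 113, 112, 113, 114, 114, 108, 92, 95, 114, 97, 98, 99, 99, 99, 99, 101, 100, 99, 99, 98, 97, 97, 95, 93, 93, 94, 93, 90, 87, 86, 85, 83, 82, 80, 77, 78, 86, 96, 80, 47, 48, 49, 48, 46, 48, 49, 49, 47, 50]
230 [110, 111, 111, 112, 114, 105, 78, 75, 74, 86, 104, 93, 99, 99, 99, 99, 97, 98, 99, 99, 99, 96, 94, 95, 95, 93, 92, 89, 87, 87, 87, 86, 85, 81, 86, 97, 115, 117, 116, 111, 83, 46, 46, 49, 48, 49, 48, 50, 47, 49]
0.085 [275.01865349 220.64407834] [275.08206296 220.75571381]
[255.74417366 209.52805011] [294.1837466  232.60036575]
0.1 [274.6555962  216.01523218] [274.71936152 216.1260681 ]
[255.23135219 204.98099682] [293.96770248 227.8901394 ]
0.115 [274.28693723 211.31496642] [274.35106186 211.42496472]
[254.71058381 200.36628827] [293.74832952 223.10444606]
```

```bash
python3 - <<'E'
from h import *
s=cv2.imread("pics/side4.png").astype(int)
for v in (212,214,216,218,220,222): print(v,[int(x) for x in s[v,250:264].mean(1)],[int(x) for x in s[v,286:302].mean(1)])
E
```

```text
212 [81, 82, 81, 81, 78, 87, 90, 44, 44, 41, 41, 55, 77, 76] [110, 100, 84, 76, 74, 73, 73, 89, 104, 99, 111, 110, 110, 110, 110, 110]
214 [86, 80, 80, 81, 80, 92, 103, 64, 44, 42, 40, 50, 71, 78] [110, 110, 111, 110, 100, 82, 87, 101, 79, 94, 110, 109, 107, 109, 110, 110]
216 [112, 113, 109, 96, 88, 85, 83, 73, 44, 43, 38, 44, 67, 88] [109, 109, 110, 110, 109, 107, 97, 67, 73, 97, 112, 110, 108, 107, 108, 109]
218 [111, 111, 112, 113, 113, 112, 101, 64, 38, 43, 46, 56, 86, 113] [110, 111, 124, 132, 88, 72, 72, 69, 74, 96, 113, 110, 111, 110, 111, 110]
220 [111, 111, 111, 109, 111, 112, 105, 75, 43, 57, 95, 134, 145, 128] [137, 104, 72, 75, 76, 76, 73, 70, 71, 92, 112, 110, 109, 110, 110, 111]
222 [110, 110, 112, 113, 113, 112, 107, 93, 71, 52, 79, 99, 96, 94] [80, 80, 78, 77, 76, 75, 72, 69, 81, 106, 112, 110, 111, 111, 111, 101]
```

```bash
python3 - <<'E'
from h import *
s=cv2.imread("pics/side4.png").astype(int)
for u in (270,273,276,279,282): print(u,[int(x) for x in s[214:240,u].mean(1)])
p=env.observe()["position"]
for dx,dy in((0,0),(-.0022,-.0006),(-.0018,-.0021)):
  for z in(.085,.115):
    c=np.array([p[0]+dx,p[1]+dy,z]);
    for r in(.05,.046):
      q=np.array([proj("side",c+r*np.array([np.cos(a),np.sin(a),0])) for a in np.linspace(0,6.28,400)]);print(dx,z,r,q[:,1].max().round(2),q[:,0].min().round(2),q[:,0].max().round(2))
E
```

```text
270 [105, 112, 110, 90, 76, 67, 56, 62, 129, 105, 100, 99, 99, 100, 99, 99, 99, 97, 87, 91, 92, 114, 111, 89, 89, 92]
273 [111, 110, 111, 111, 94, 61, 55, 79, 106, 126, 97, 99, 99, 98, 97, 97, 96, 94, 96, 89, 115, 149, 149, 148, 86, 87]
276 [111, 112, 112, 112, 112, 88, 73, 68, 97, 116, 95, 97, 95, 94, 93, 95, 95, 93, 92, 113, 147, 144, 143, 145, 145, 86]
279 [111, 110, 111, 111, 113, 114, 81, 57, 151, 88, 91, 92, 93, 92, 93, 91, 89, 89, 123, 146, 145, 145, 144, 143, 144, 85]
282 [108, 110, 110, 112, 112, 112, 100, 116, 104, 89, 84, 88, 87, 87, 86, 87, 87, 107, 147, 144, 144, 143, 146, 147, 147, 85]
0 0.085 0.05 232.6 255.74 294.18
0 0.085 0.046 231.61 257.29 292.65
0 0.115 0.05 223.1 254.71 293.75
0 0.115 0.046 222.13 256.28 292.19
-0.0022 0.085 0.05 232.59 256.62 295.06
-0.0022 0.085 0.046 231.6 258.17 293.53
-0.0022 0.115 0.05 223.1 255.6 294.63
-0.0022 0.115 0.046 222.12 257.17 293.08
-0.0018 0.085 0.05 232.21 256.69 295.08
-0.0018 0.085 0.046 231.22 258.24 293.55
-0.0018 0.115 0.05 222.72 255.67 294.66
-0.0018 0.115 0.046 221.74 257.24 293.11
```

Emit:
jog_arm:
  deltas: [0.0027,0.0015,0.01,0,0,0,0.9,0.0027,0.0015,0.025,0,0,0,0.9,0.0027,0.0015,0.039,0,0,0,0.9,0.0027,0.0015,0.045,0,0,0,0.9,0.0027,0.0015,0.045,0,0,0,0.9,0.0027,0.0015,0.045,0,0,0,0.9]

```text
time_s: 5.92
position: [0.6455, 0.0349, 0.0929]
tool_rot: [[0.646, 0.763, -0.001], [0.763, -0.646, 0.0], [-0.0, -0.001, -1.0]]
ft_force: [-0.8, 0.1, -3.6]
grip_width: 0.0128
```

```bash
python3 - <<'E'
from h import *
p=env.observe()["position"];print(p)
cv2.imwrite(f"pics/side5.png",eyes.get_image("side")[:,:,::-1])
a=cv2.imread("pics/side5.png")
cv2.imwrite("pics/p5.png",cv2.resize(a[180:270,225:325],None,fx=7,fy=6.6,interpolation=cv2.INTER_CUBIC))
s=a.astype(int)
for v in (222,224,226,228,230,232,234): print(v,[int(x) for x in s[v,250:266].mean(1)],[int(x) for x in s[v,288:302].mean(1)])
for u in (270,273,276,279): print(u,[int(x) for x in s[230:252,u].mean(1)])
for z in(.048,.078):
    c=np.array([.6434,.0338,z])
    q=np.array([proj("side",c+.05*np.array([np.cos(a),np.sin(a),0])) for a in np.linspace(0,6.28,400)]);print(z,q.min(0),q.max(0))
E
```

```text
[0.6454604 0.0348906 0.0928743]
222 [111, 112, 112, 114, 113, 117, 109, 44, 41, 30, 28, 52, 81, 79, 78, 80] [79, 78, 77, 75, 81, 97, 103, 113, 111, 113, 103, 72, 73, 75]
224 [112, 112, 112, 113, 113, 111, 100, 64, 44, 43, 42, 50, 71, 77, 77, 76] [50, 63, 73, 74, 91, 103, 70, 78, 97, 86, 75, 75, 75, 75]
226 [111, 111, 111, 111, 114, 112, 105, 87, 43, 41, 41, 48, 66, 76, 73, 76] [86, 61, 60, 92, 101, 67, 66, 58, 58, 59, 58, 58, 59, 62]
228 [112, 113, 113, 113, 113, 115, 107, 69, 44, 44, 38, 46, 53, 74, 125, 152] [95, 104, 103, 87, 71, 70, 62, 46, 49, 49, 49, 52, 60, 60]
230 [112, 111, 111, 112, 113, 114, 111, 84, 44, 59, 112, 133, 106, 152, 150, 149] [122, 71, 75, 73, 72, 70, 64, 48, 48, 49, 48, 50, 49, 48]
232 [111, 112, 112, 113, 112, 108, 89, 76, 63, 51, 78, 96, 95, 118, 145, 141] [78, 76, 77, 75, 72, 68, 64, 58, 59, 58, 48, 49, 49, 49]
234 [112, 112, 113, 106, 84, 75, 75, 82, 94, 93, 88, 97, 98, 98, 98, 99] [77, 77, 76, 73, 73, 67, 55, 58, 60, 58, 59, 55, 48, 48]
270 [149, 148, 89, 132, 105, 100, 99, 101, 100, 99, 101, 99, 99, 87, 86, 55, 75, 73, 73, 74, 75, 77]
273 [150, 89, 92, 115, 119, 98, 100, 98, 98, 98, 98, 96, 96, 94, 85, 77, 74, 74, 76, 75, 74, 75]
276 [91, 91, 93, 128, 108, 95, 96, 95, 95, 93, 95, 96, 95, 93, 86, 76, 56, 76, 79, 78, 74, 75]
279 [91, 89, 94, 145, 87, 91, 93, 93, 93, 92, 91, 91, 96, 91, 85, 66, 76, 75, 81, 85, 76, 75]
0.048 [257.09548129 220.53275387] [294.83011499 243.98726744]
0.078 [256.1016258  211.69491548] [294.4126026  234.85206885]
```

View pics/p5.png

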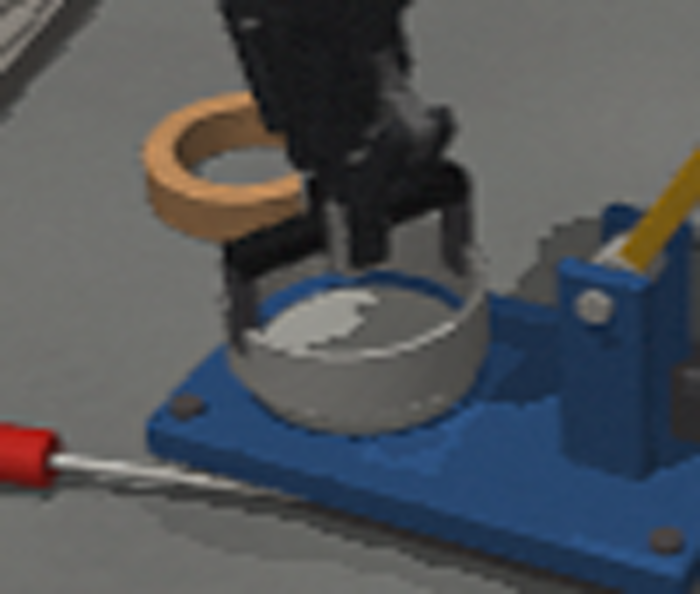

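Emit:
jog_arm:
  deltas: [0,0,0.004,0,0,0,0.9,0,0,0.008,0,0,0,0.9,0,0,0.01,0,0,0,0.9,0,0,0.01,0,0,0,0.9]

```text
time_s: 6.3
position: [0.6454, 0.0349, 0.0854]
tool_rot: [[0.646, 0.763, -0.001], [0.763, -0.646, 0.0], [-0.0, -0.001, -1.0]]
ft_force: [-0.1, -0.1, -3.6]
grip_width: 0.0128
```

Emit:
jog_arm:
  deltas: [0,0,0.002,0,0,0,0.9,0,0,0.004,0,0,0,0.9,0,0,0.006,0,0,0,0.9,0,0,0.006,0,0,0,0.9]

```text
time_s: 6.63
position: [0.6454, 0.0349, 0.0809]
tool_rot: [[0.646, 0.763, -0.001], [0.763, -0.646, 0.0], [-0.0, -0.0, -1.0]]
ft_force: [-0.0, -0.0, -4.3]
grip_width: 0.0129
```

Emit:
jog_arm:
  deltas: [0,0,0.0015,0,0,0,0.9,0,0,0.003,0,0,0,0.9,0,0,0.0045,0,0,0,0.9,0,0,0.0045,0,0,0,0.9]

```text
time_s: 6.97
position: [0.6457, 0.0349, 0.0799]
tool_rot: [[0.646, 0.764, 0.002], [0.764, -0.646, -0.0], [0.001, 0.002, -1.0]]
ft_force: [-5.4, 0.1, 9.5]
grip_width: 0.0126
```

```bash
python3 - <<'E'
from h import *
o=env.observe();print(o["position"],o["ft_force"],o["wrist_torque"],o["tool_rot"].round(4).tolist())
cv2.imwrite(f"pics/side6.png",eyes.get_image("side")[:,:,::-1])
a=cv2.imread("pics/side6.png")
cv2.imwrite("pics/p6.png",cv2.resize(a[195:260,240:320],None,fx=9,fy=9,interpolation=cv2.INTER_CUBIC))
E
```

```text
[0.64572418 0.03486991 0.07992539] [-5.42775135  0.06382214  9.50373397] [ 0.05018242  0.90797905 -0.00091606] [[0.6457, 0.7636, 0.0017], [0.7636, -0.6457, -0.0004], [0.0008, 0.0016, -1.0]]
```

View pics/p6.png

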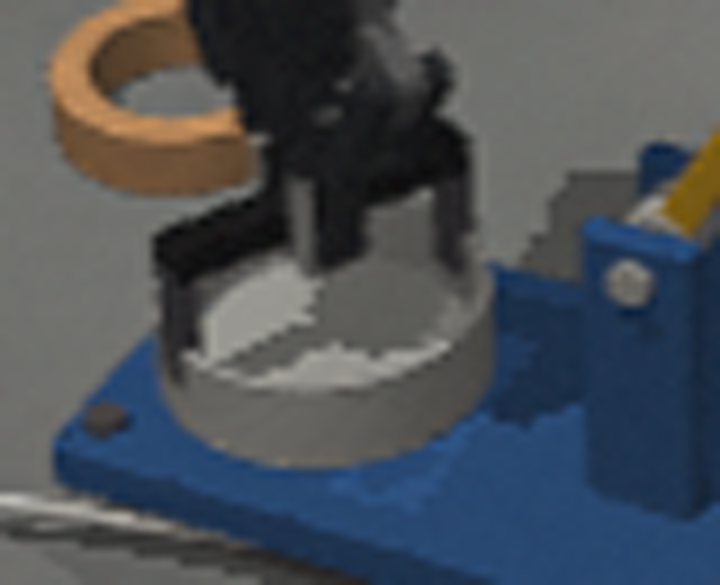

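Emit:
jog_arm:
  deltas: [0,0,-0.005,0,0,0,0.9,-0.0015,-0.0018,-0.006,0,0,0,0.9,-0.0015,-0.0018,-0.006,0,0,0,0.9,-0.0015,-0.0018,-0.003,0,0,0,0.9,-0.0015,-0.0018,-0.001,0,0,0,0.9,-0.0015,-0.0018,-0.0005,0,0,0,0.9]

```text
time_s: 7.52
position: [0.6439, 0.0349, 0.0799]
tool_rot: [[0.646, 0.764, 0.001], [0.764, -0.646, -0.0], [0.001, 0.001, -1.0]]
ft_force: [-6.5, 0.6, 13.4]
grip_width: 0.0128
```

```bash
python3 - <<'E'
from h import *
o=env.observe();print(o["position"],o["ft_force"],o["wrist_torque"])
E
```

```text
[0.64392389 0.03491682 0.07993104] [-6.5202584   0.64346159 13.43888696] [0.09204636 1.06352817 0.0592077 ]
```

```bash
python3 - <<'E'
from h import *
cv2.imwrite(f"pics/side7.png",eyes.get_image("side")[:,:,::-1])
s=cv2.imread("pics/side7.png").astype(int)
for u in (268,271,274,277): print(u,[int(x) for x in s[230:254,u].mean(1)],[int(x) for x in s[230:254,u,0]-s[230:254,u,2]])
for v in (228,230,232,234,236): print(v,[int(x) for x in s[v,250:266].mean(1)],[int(x) for x in s[v,286:302].mean(1)])
for z in(.028,.034,.038):
  for zz in (z,z+.03):
    q=np.array([proj("side",np.array([.6435,.034,zz])+.05*np.array([np.cos(a),np.sin(a),0])) for a in np.linspace(0,6.28,400)]);print(zz,q.min(0),q.max(0))
E
```

```text
268 [149, 148, 150, 135, 88, 90, 100, 152, 97, 99, 102, 102, 100, 101, 101, 100, 84, 72, 74, 75, 75, 66, 53, 51] [-7, -7, -6, -7, -4, -4, -5, -7, -5, -5, -5, -5, -5, -6, -7, -6, 43, 76, 73, 72, 70, 61, 50, 51]
271 [148, 148, 86, 91, 90, 93, 153, 144, 111, 101, 99, 99, 101, 99, 100, 100, 112, 70, 74, 74, 74, 75, 58, 54] [-8, -8, -5, -5, -4, -4, -9, -8, -5, -5, -5, -5, -5, -5, -6, -6, -8, 70, 74, 73, 72, 72, 55, 47]
274 [138, 88, 90, 91, 117, 152, 148, 138, 126, 99, 100, 99, 98, 98, 97, 97, 97, 80, 74, 76, 74, 74, 75, 62] [-7, -3, -3, -4, -5, -7, -5, -5, -8, -5, -4, -5, -5, -5, -4, -5, -5, 59, 74, 72, 71, 73, 74, 58]
277 [92, 91, 92, 115, 150, 145, 146, 142, 114, 95, 96, 96, 94, 95, 94, 96, 95, 71, 79, 86, 75, 73, 74, 77] [-4, -5, -3, -6, -7, -7, -8, -8, -5, -4, -4, -5, -4, -4, -5, -6, -7, 58, 79, 84, 71, 72, 74, 75]
228 [112, 113, 113, 113, 114, 114, 115, 101, 64, 45, 43, 41, 49, 86, 129, 153] [90, 92, 91, 95, 95, 88, 73, 91, 98, 49, 47, 49, 48, 47, 51, 59]
230 [112, 113, 111, 113, 113, 114, 112, 105, 87, 42, 42, 39, 61, 117, 152, 150] [91, 92, 92, 101, 114, 109, 103, 97, 66, 58, 47, 49, 49, 52, 49, 48]
232 [111, 111, 112, 113, 112, 108, 90, 78, 73, 43, 43, 38, 60, 118, 153, 149] [91, 100, 114, 112, 110, 101, 81, 70, 70, 63, 60, 56, 47, 50, 49, 50]
234 [111, 112, 113, 106, 86, 74, 75, 80, 78, 43, 64, 115, 135, 114, 152, 134] [150, 135, 145, 120, 70, 75, 75, 72, 69, 66, 58, 58, 60, 55, 49, 48]
236 [112, 106, 84, 74, 75, 74, 73, 78, 79, 63, 51, 78, 96, 101, 130, 144] [79, 78, 77, 77, 75, 75, 75, 72, 68, 63, 58, 56, 47, 48, 47, 49]
0.028 [257.6792885  226.32178019] [295.04400862 249.96482706]
0.057999999999999996 [256.70408086 217.65199296] [294.63381546 241.01619185]
0.034 [257.48656855 224.60767173] [294.96294094 248.1970966 ]
0.064 [256.50550436 215.88782982] [294.55029853 239.19295512]
0.038 [257.35745012 223.45947185] [294.90862877 247.01256217]
0.068 [256.37245219 214.70601893] [294.49434133 237.9711291 ]
```

Emit:
jog_arm:
  deltas: [0,0,-0.003,0,0,0,0.9,0,0,-0.0055,0,0,0,0.9,0,0,-0.0055,0,0,0,0.9,0,0,-0.0055,0,0,0,0.9]

```text
time_s: 7.9
position: [0.6437, 0.0349, 0.0819]
tool_rot: [[0.646, 0.763, -0.001], [0.763, -0.646, 0.0], [-0.0, -0.001, -1.0]]
ft_force: [-0.4, -0.3, -4.6]
grip_width: 0.013
```

Emit:
jog_arm:
  deltas: [-0.0008,-0.001,0,0,0,0,0.9,-0.0017,-0.002,0,0,0,0,0.9,-0.0025,-0.003,0,0,0,0,0.9,-0.0025,-0.003,0,0,0,0,0.9]

```text
time_s: 8.23
position: [0.6406, 0.0349, 0.0823]
tool_rot: [[0.646, 0.764, -0.0], [0.764, -0.646, 0.0], [-0.0, -0.0, -1.0]]
ft_force: [0.0, -0.4, -4.9]
grip_width: 0.0125
```

Emit:
jog_arm:
  deltas: [-0.0008,-0.001,0,0,0,0,0.9,-0.0017,-0.002,0,0,0,0,0.9,-0.0017,-0.002,0,0,0,0,0.9]

```text
time_s: 8.48
position: [0.6395, 0.0348, 0.0825]
tool_rot: [[0.646, 0.763, 0.002], [0.763, -0.646, -0.0], [0.001, 0.002, -1.0]]
ft_force: [4.5, 0.5, -6.0]
grip_width: 0.0129
```

Emit:
jog_arm:
  deltas: [0.002,0.0025,0,0,0,0,0.9,0.0035,0.004,0,0,0,0,0.9,0.0035,0.004,0.002,0,0,0,0.9,0.0035,0.004,0.003,0,0,0,0.9,0.0035,0.004,0.0035,0,0,0,0.9,0.0035,0.004,0.0038,0,0,0,0.9]

```text
time_s: 8.98
position: [0.6427, 0.035, 0.08]
tool_rot: [[0.646, 0.764, -0.0], [0.764, -0.646, -0.0], [-0.0, -0.0, -1.0]]
ft_force: [-1.8, 0.8, 1.6]
grip_width: 0.0126
```

Contact comes at the same height wherever x is within the play, and I felt the plug wall sideways. So the die is flat on the plate and I can release it.

Emit:
jog_arm:
  deltas: [0,0,0,0,0,0,0.7,0,0,0,0,0,0,0.5,0,0,0,0,0,0,0.3,0,0,0,0,0,0,0.1,0,0,0,0,0,0,0.1,0,0,0,0,0,0,0.1]

```text
time_s: 9.48
position: [0.643, 0.035, 0.0796]
tool_rot: [[0.646, 0.763, 0.0], [0.763, -0.646, -0.0], [0.0, 0.0, -1.0]]
ft_force: [0.3, 0.1, 0.8]
grip_width: 0.0384
```

```bash
python3 - <<'E'
from h import *
cv2.imwrite(f"pics/side8.png",eyes.get_image("side")[:,:,::-1])
a=cv2.imread("pics/side8.png")
cv2.imwrite("pics/p8.png",cv2.resize(a[165:260,230:350],None,fx=6,fy=6,interpolation=cv2.INTER_CUBIC))
E
```

```text
(no output)
```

View pics/p8.png

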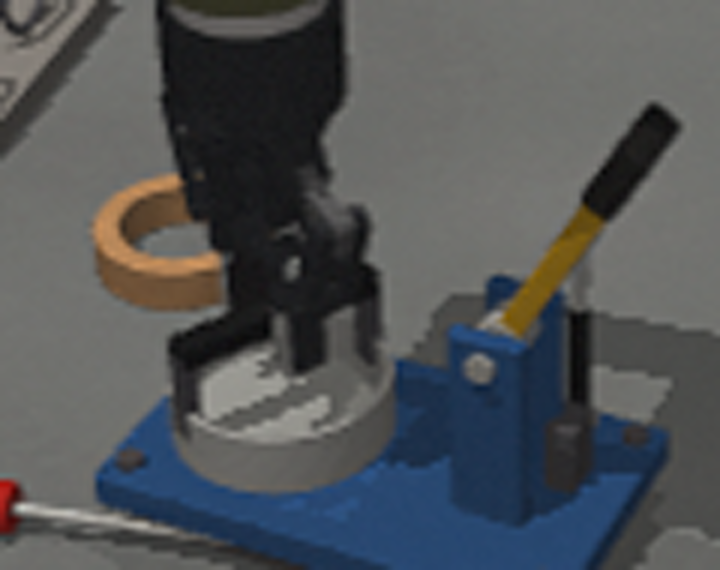

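Emit:
jog_arm:
  deltas: [0,0,-0.005,0,0,0,0.1,0,0,-0.015,0,0,0,0.1,0,0,-0.035,0,0,0,0.1,0,0,-0.07,0,0,0,0.1,0,0,-0.11,0,0,0,0.5,0,0,-0.15,0,0,-0.01,1,0,0,-0.19,0,0,0.02,1,0,0,-0.23,0,0,0.05,1,0,0,-0.265,0,0,0.08,1,0,0,-0.29,0,0,0.1,1,0,0,-0.3,0,0,0.13,1,0,0,-0.3,0,0,0.16,1]
  grip_force: 40

```text
time_s: 10.53
position: [0.6432, 0.035, 0.3081]
tool_rot: [[0.935, 0.354, 0.005], [0.354, -0.935, -0.001], [0.005, 0.003, -1.0]]
ft_force: [-0.3, -0.4, -0.5]
grip_width: 0.0
```

```bash
cat >> h.py <<'E'
u_=np.array([np.cos(np.radians(170.9)),np.sin(np.radians(170.9)),0]);z_=np.array([0,0,1.])
H=np.array([.6427,.035,.120])+.11*u_
def push(a,lead,gap,r=.112):
    """tool pose: stand lean a (rad), extra tool lean, gap from face"""
    b=np.sin(a)*u_+np.cos(a)*z_; n=np.cos(a)*u_-np.sin(a)*z_
    l=a+lead; bz=-(np.sin(l)*u_+np.cos(l)*z_); x=-(np.cos(l)*u_-np.sin(l)*z_)
    R=np.c_[x,np.cross(bz,x),bz]
    return H+r*b+(.019+gap)*n,R
E
python3 - <<'E'
from h import *
o=env.observe();print(o["position"],o["q"])
print(goal([.40,.07,.30],-9.1))
p,R=push(.5,.1,.03);print(p,goal(p,R=R))
s=eyes.get_image("side")[:,:,::-1];cv2.imwrite("pics/side9.png",s);t=eyes.get_image("top")[:,:,::-1];cv2.imwrite("pics/top9.png",t)
cv2.imwrite("pics/p9.png",np.hstack([s[:330,200:600],t[:330,200:600]]))
E
```

```text
[0.64317896 0.03496259 0.30813343] [-7.39976378e+00  2.98770541e+01  4.84961707e+01  1.67912592e-03
  1.01313473e+02  6.18863120e+01]
(array([-0.2868, -0.1584,  0.0091]), array([ 0.0004, -0.0017,  0.1656]))
[0.43860433 0.06769083 0.1947974 ] (array([-0.2404, -0.1377,  0.1496]), array([-0.0493,  0.1849,  0.1607]))
```

View pics/p9.png

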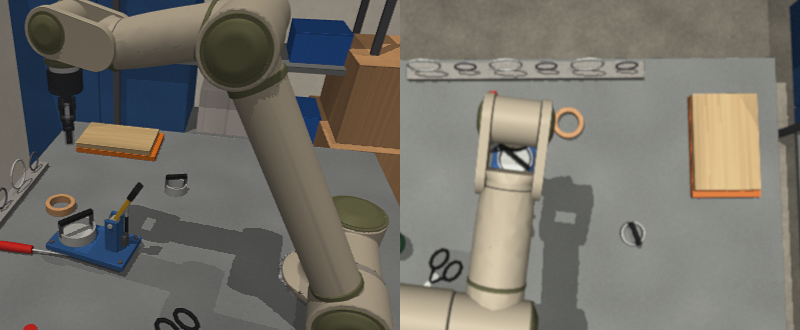

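Emit:
jog_arm:
  deltas: [-0.01,-0.005,0.0,0,0,0.005,1,-0.035,-0.02,0,0,0,0.02,1,-0.07,-0.039,0,0,0,0.05,1,-0.105,-0.058,0,0,0,0.08,1,-0.14,-0.078,0,0,0,0.11,1,-0.175,-0.097,0,0,0,0.14,1,-0.21,-0.116,0,0,0,0.16,1,-0.245,-0.135,0,0,0,0.166,1,-0.27,-0.149,0,0,0,0.166,1,-0.283,-0.156,0,0,0,0.166,1,-0.287,-0.158,0,0,0,0.166,1,-0.287,-0.158,0,0,0,0.166,1]

```text
time_s: 11.63
position: [0.3996, 0.0685, 0.3049]
tool_rot: [[0.988, -0.153, 0.001], [-0.153, -0.988, -0.0], [0.001, -0.0, -1.0]]
ft_force: [0.3, 0.5, -0.5]
grip_width: -0.0
```

```bash
python3 - <<'E'
from h import *
o=env.observe();print(o["position"],o["q"])
p,R=push(.5,.1,.04);print(p,goal(p,R=R))
E
```

```text
[0.39959139 0.06854005 0.30492127] [-7.11397109e+00  3.96524633e+00  8.61153101e+01 -1.80595105e-04
  8.98680522e+01  9.17149958e+01]
[0.42993895 0.0690788  0.19000314] (array([ 0.0397, -0.0069,  0.1533]), array([-0.0005,  0.1907,  0.0015]))
```

Emit:
jog_arm:
  deltas: [0.0,0,0.01,0,0.02,0,1,0.0,0,0.03,0,0.05,0,1,0.005,-0.001,0.05,0,0.08,0,1,0.01,-0.002,0.075,0,0.11,0,1,0.015,-0.003,0.1,0,0.14,0,1,0.022,-0.004,0.125,0,0.165,0,1,0.03,-0.005,0.145,0,0.185,0,1,0.037,-0.006,0.152,0,0.19,0,1,0.04,-0.007,0.153,0,0.19,0,1,0.04,-0.007,0.153,0,0.19,0,1]

```text
time_s: 12.47
position: [0.4313, 0.0689, 0.1896]
tool_rot: [[0.818, -0.155, 0.554], [-0.128, -0.988, -0.087], [0.561, 0.0, -0.828]]
ft_force: [1.2, 0.0, 0.4]
grip_width: 0.0001
```

```bash
python3 - <<'E'
from h import *
o=env.observe();print(o["position"],o["q"])
for g in (.01,0,-.01): 
  p,R=push(.5,.1,g);print(p,goal(p,R=R))
s=eyes.get_image("side")[:,:,::-1];cv2.imwrite("pics/side10.png",s)
t=eyes.get_image("top")[:,:,::-1]
cv2.imwrite("pics/p10.png",np.hstack([cv2.resize(s[130:260,270:400],(400,400)),cv2.resize(t[100:260,240:400],(400,400))]))
E
```

```text
[0.43129232 0.06889903 0.18964415] [ -5.281151     2.75176974 117.06282442  -4.64203514  26.18538319
  97.14552883]
[0.45593507 0.0649149  0.20438591] (array([0.0386, 0.0002, 0.0024]), array([-0.0005,  0.0014,  0.001 ]))
[0.46460044 0.06352693 0.20918016] (array([0.0519, 0.0002, 0.0037]), array([-0.0005,  0.0014,  0.001 ]))
[0.47326581 0.06213896 0.21397442] (array([0.0651, 0.0003, 0.0049]), array([-0.0005,  0.0014,  0.001 ]))
```

View pics/p10.png

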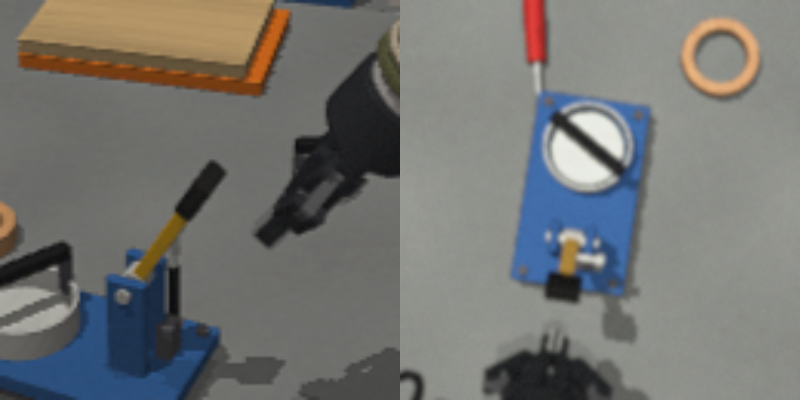

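Emit:
jog_arm:
  deltas: [0.01,0,0.001,0,0,0,1,0.02,0,0.002,0,0,0,1,0.03,0,0.002,0,0,0,1,0.038,0,0.0025,0,0,0,1,0.042,0,0.003,0,0,0,1,0.044,0,0.003,0,0,0,1,0.046,0,0.003,0,0,0,1]

```text
time_s: 13.15
position: [0.4594, 0.0645, 0.2074]
tool_rot: [[0.817, -0.155, 0.555], [-0.128, -0.988, -0.087], [0.562, 0.0, -0.827]]
ft_force: [0.4, -0.5, 0.4]
grip_width: 0.0003
```

```bash
cat > pl.py <<'E'
import sys
from h import *
o=env.observe();print(o["position"],o["ft_force"].round(2))
for th in eval(sys.argv[1]):
  p,R=push(.5-th,float(sys.argv[2]),float(sys.argv[3]));g=goal(p,R=R);print(th,*g[0],*g[1])
E
python3 pl.py "[0,.1,.2,.3,.4,.5,.6,.7,.8,.9]" .1 0
```

```text
[0.45940145 0.06448373 0.20735081] [ 0.44 -0.46  0.38]
0 0.0072 0.0002 0.0019 -0.0006 0.0011 0.0009
0.1 0.0223 0.0002 0.0016 -0.0005 -0.0307 0.0009
0.2 0.0374 0.0003 0.0028 -0.0005 -0.0626 0.0009
0.3 0.0523 0.0003 0.0055 -0.0005 -0.0944 0.001
0.4 0.0669 0.0004 0.0097 -0.0004 -0.1262 0.001
0.5 0.081 0.0004 0.0152 -0.0004 -0.1581 0.001
0.6 0.0944 0.0005 0.0222 -0.0003 -0.1899 0.001
0.7 0.1071 0.0005 0.0305 -0.0003 -0.2217 0.0011
0.8 0.1189 0.0006 0.04 -0.0002 -0.2536 0.0011
0.9 0.1296 0.0006 0.0506 -0.0002 -0.2854 0.0011
```

Emit:
jog_arm:
  deltas: [0.003,0,0.001,0,0,0,1,0.006,0,0.0017,0,0,0,1,0.01,0,0.0017,0,-0.007,0,1,0.014,0,0.0017,0,-0.014,0,1,0.018,0,0.0016,0,-0.022,0,1,0.0223,0,0.0016,0,-0.031,0,1]

```text
time_s: 13.65
position: [0.4721, 0.0625, 0.2147]
tool_rot: [[0.87, -0.155, 0.468], [-0.136, -0.988, -0.074], [0.474, 0.0, -0.881]]
ft_force: [-5.6, -1.1, -0.4]
grip_width: -0.0002
```

```bash
python3 pl.py "[.1,.2,.3,.4,.5,.6,.7,.8,.9]" .1 0;python3 - <<'E'
from h import *
s=eyes.get_image("side")[:,:,::-1];cv2.imwrite("pics/side11.png",s)
cv2.imwrite("pics/p11.png",cv2.resize(s[150:260,270:400],None,fx=5,fy=5))
E
```

```text
[0.4720955  0.06252405 0.21466842] [-5.6  -1.08 -0.39]
0.1 0.0027 0.0003 -0.0002 -0.0005 0.002 0.0011
0.2 0.0178 0.0003 -0.0006 -0.0004 -0.0298 0.0011
0.3 0.0329 0.0004 0.0006 -0.0004 -0.0616 0.0011
0.4 0.0478 0.0004 0.0032 -0.0003 -0.0935 0.0011
0.5 0.0624 0.0005 0.0073 -0.0003 -0.1253 0.0011
0.6 0.0765 0.0005 0.0129 -0.0002 -0.1571 0.0012
0.7 0.0899 0.0006 0.0198 -0.0001 -0.189 0.0012
0.8 0.1026 0.0006 0.0281 -0.0001 -0.2208 0.0012
0.9 0.1144 0.0007 0.0375 -0.0 -0.2526 0.0012
```

View pics/p11.png

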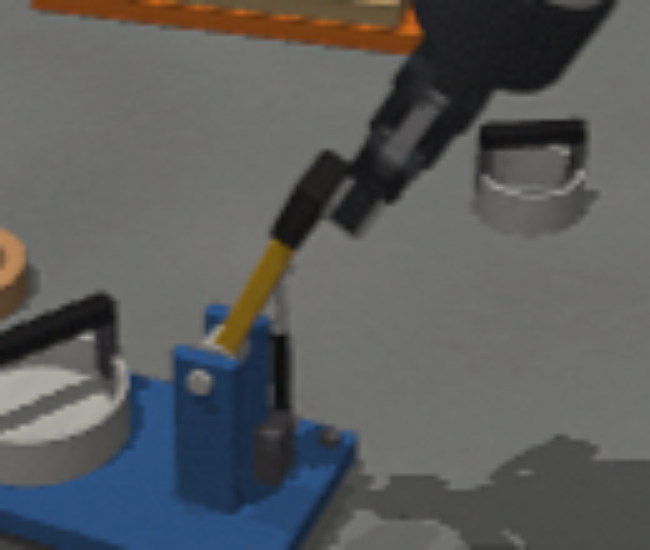

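Emit:
jog_arm:
  deltas: [0.005,0,0,0,-0.004,0,1,0.0095,0,-0.0002,0,-0.013,0,1,0.0135,0,-0.0004,0,-0.021,0,1,0.0178,0,-0.0006,0,-0.03,0,1,0.0215,0,-0.0004,0,-0.038,0,1,0.0253,0,0,0,-0.046,0,1,0.029,0,0.0003,0,-0.054,0,1,0.0329,0,0.0006,0,-0.062,0,1]

```text
time_s: 14.37
position: [0.4942, 0.059, 0.226]
tool_rot: [[0.944, -0.155, 0.292], [-0.148, -0.988, -0.046], [0.295, 0.0, -0.955]]
ft_force: [-2.2, 0.5, -4.8]
grip_width: 0.0001
```

```bash
python3 pl.py "[.3,.4,.5,.6,.7,.8,.9,1.0]" .1 0
```

```text
[0.49416914 0.05900056 0.22600508] [-2.24  0.52 -4.81]
0.3 -0.0005 0.0003 -0.0001 -0.0002 0.0001 0.0011
0.4 0.0146 0.0003 -0.0004 -0.0002 -0.0318 0.0011
0.5 0.0297 0.0004 0.0008 -0.0001 -0.0636 0.0011
0.6 0.0446 0.0004 0.0036 -0.0001 -0.0954 0.0011
0.7 0.0591 0.0005 0.0078 0.0 -0.1273 0.0011
0.8 0.0732 0.0005 0.0134 0.0001 -0.1591 0.0011
0.9 0.0866 0.0006 0.0204 0.0001 -0.1909 0.0011
1.0 0.0992 0.0006 0.0287 0.0002 -0.2228 0.0011
```

```bash
python3 - <<'E'
from h import *
s=eyes.get_image("side")[:,:,::-1];cv2.imwrite("pics/side12.png",s)
cv2.imwrite("pics/p12.png",cv2.resize(s[150:260,270:400],None,fx=5,fy=5))
E
```

```text
(no output)
```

View pics/p12.png

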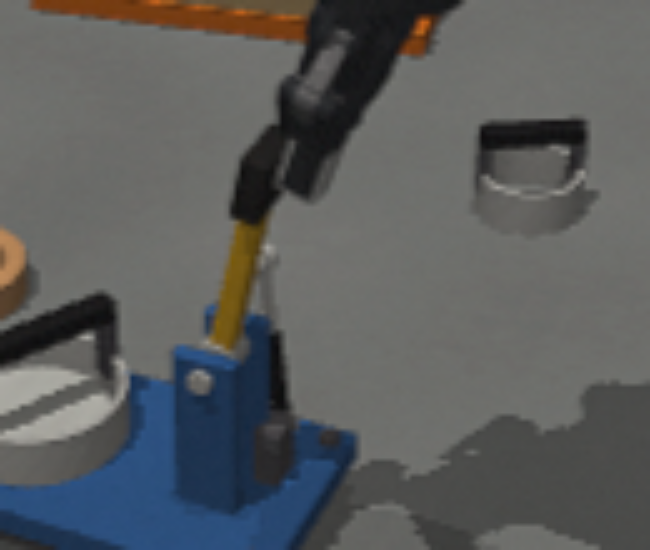

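Emit:
jog_arm:
  deltas: [0,0,0,0,0.015,0,1,0,0,0,0,0.03,0,1,0,0,0,0,0.045,0,1,0,0,0,0,0.06,0,1,0,0,0,0,0.075,0,1,0,0,0,0,0.08,0,1,0,0,0,0,0.08,0,1]

```text
time_s: 15.0
position: [0.494, 0.0591, 0.2262]
tool_rot: [[0.84, -0.155, 0.52], [-0.131, -0.988, -0.081], [0.526, 0.0, -0.851]]
ft_force: [-2.1, 0.3, -2.8]
grip_width: 0.0001
```

```bash
python3 pl.py "[.3,.4,.5,.6,.7,.8,.9,1.0,1.1]" .35 0; python3 - <<'E'
from h import *
s=eyes.get_image("side")[:,:,::-1];cv2.imwrite("pics/side13.png",s)
cv2.imwrite("pics/p13.png",cv2.resize(s[150:260,270:400],None,fx=5,fy=5))
E
```

```text
[0.49400529 0.05914764 0.22623391] [-2.12  0.3  -2.82]
0.3 -0.0004 0.0004 0.0001 -0.0006 -0.0012 0.001
0.4 0.0143 0.0005 0.0036 -0.0005 -0.033 0.001
0.5 0.0286 0.0005 0.0086 -0.0005 -0.0648 0.001
0.6 0.0423 0.0006 0.015 -0.0004 -0.0967 0.0011
0.7 0.0553 0.0006 0.0228 -0.0004 -0.1285 0.0011
0.8 0.0675 0.0007 0.0317 -0.0003 -0.1603 0.0011
0.9 0.0787 0.0008 0.0419 -0.0003 -0.1922 0.0011
1.0 0.0889 0.0008 0.0531 -0.0002 -0.224 0.0011
1.1 0.0979 0.0009 0.0653 -0.0001 -0.2558 0.0012
```

View pics/p13.png

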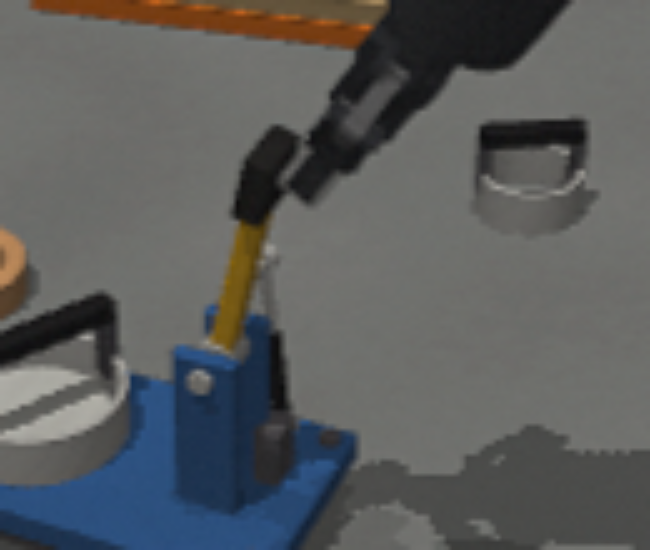

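Now the fingertip is on the pad face, with about 3.5 N. I'll follow the arc onward.

Emit:
jog_arm:
  deltas: [0.004,0,0.001,0,-0.008,0,1,0.0095,0,0.0025,0,-0.022,0,1,0.0143,0,0.0036,0,-0.033,0,1,0.019,0,0.0052,0,-0.043,0,1,0.024,0,0.007,0,-0.054,0,1,0.0286,0,0.0086,0,-0.065,0,1]

```text
time_s: 15.55
position: [0.5174, 0.0554, 0.2334]
tool_rot: [[0.928, -0.155, 0.339], [-0.146, -0.988, -0.053], [0.343, -0.0, -0.939]]
ft_force: [-3.0, 1.0, -2.3]
grip_width: 0.0001
```

```bash
python3 pl.py "[.5,.6,.7,.8,.9,1.0,1.1]" .35 0
```

```text
[0.51736444 0.05539515 0.23342907] [-3.04  0.97 -2.34]
0.5 -0.0032 0.0004 0.0009 -0.0004 -0.0001 0.001
0.6 0.0116 0.0005 0.0044 -0.0004 -0.0319 0.001
0.7 0.0259 0.0005 0.0093 -0.0003 -0.0637 0.001
0.8 0.0396 0.0006 0.0156 -0.0003 -0.0956 0.001
0.9 0.0527 0.0006 0.0233 -0.0002 -0.1274 0.001
1.0 0.0649 0.0007 0.0323 -0.0002 -0.1592 0.001
1.1 0.0761 0.0007 0.0424 -0.0001 -0.1911 0.0011
```

Emit:
jog_arm:
  deltas: [0.004,0,0.0012,0,-0.008,0,1,0.008,0,0.003,0,-0.02,0,1,0.0116,0,0.0044,0,-0.032,0,1,0.0165,0,0.006,0,-0.043,0,1,0.0212,0,0.0077,0,-0.054,0,1,0.0259,0,0.0093,0,-0.064,0,1,0.0305,0,0.0114,0,-0.075,0,1,0.035,0,0.0135,0,-0.085,0,1,0.0396,0,0.0156,0,-0.096,0,1,0.0462,0,0.0195,0,-0.111,0,1,0.0527,0,0.0233,0,-0.127,0,1,0.0527,0,0.0233,0,-0.127,0,1]

```text
time_s: 16.55
position: [0.5618, 0.0481, 0.23]
tool_rot: [[0.987, -0.155, -0.046], [-0.155, -0.988, 0.007], [-0.047, -0.0, -0.999]]
ft_force: [-0.1, -0.5, -0.4]
grip_width: 0.0001
```

```bash
python3 pl.py "[.8,.9,1.0,1.1]" .35 0; python3 - <<'E'
from h import *
s=eyes.get_image("side")[:,:,::-1];cv2.imwrite("pics/side14.png",s)
cv2.imwrite("pics/p14.png",cv2.resize(s[130:260,230:380],None,fx=5,fy=4.5))
E
```

```text
[0.56177826 0.04810284 0.23003135] [-0.09 -0.51 -0.43]
0.8 -0.0176 0.0001 -0.0026 -0.0 0.0308 0.0009
0.9 -0.0026 0.0002 -0.0006 0.0 -0.001 0.0009
1.0 0.0121 0.0002 0.0029 0.0 -0.0328 0.0009
1.1 0.0264 0.0003 0.0079 0.0001 -0.0646 0.0009
```

View pics/p14.png

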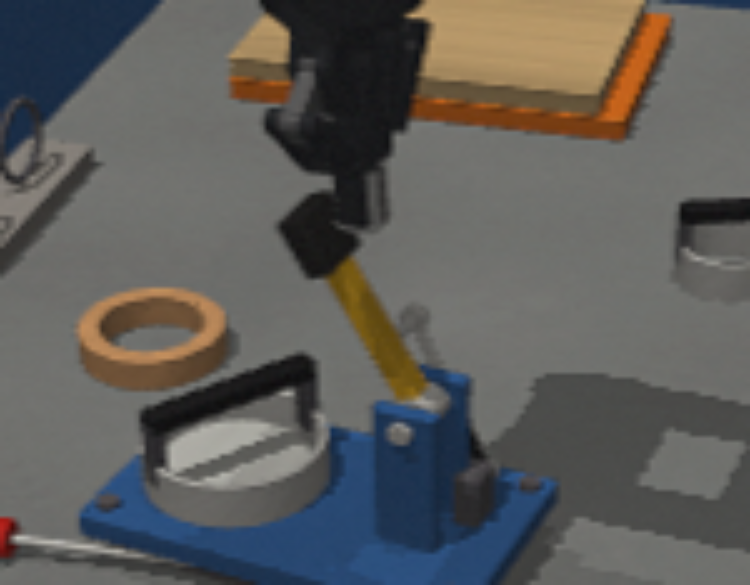

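Emit:
jog_arm:
  deltas: [0.003,0,0.0005,0,-0.005,0,1,0.006,0,0.001,0,-0.01,0,1,0.009,0,0.002,0,-0.015,0,1,0.012,0,0.003,0,-0.02,0,1]

```text
time_s: 16.93
position: [0.5682, 0.0475, 0.2278]
tool_rot: [[0.982, -0.155, -0.109], [-0.154, -0.988, 0.017], [-0.11, -0.0, -0.994]]
ft_force: [0.1, -0.4, -0.1]
grip_width: 0.0002
```

```bash
python3 - <<'E'
from h import *
s=eyes.get_image("side")[:,:,::-1];cv2.imwrite("pics/side15.png",s)
cv2.imwrite("pics/p15.png",cv2.resize(s[130:260,230:380],None,fx=5,fy=4.5))
o=env.observe();print(o["position"],o["q"])
E
```

```text
[0.5686413  0.0472982  0.22725671] [-7.2170656  26.97205562 66.76308839  0.19182326 92.67662329 91.6986363 ]
```

View pics/p15.png

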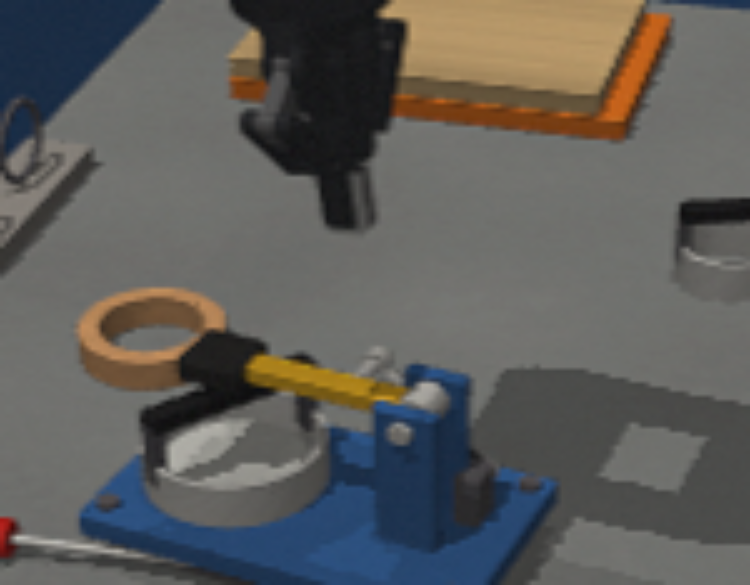

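```bash
python3 - <<'E'
from h import *
print(goal([.6447,.0347,.165],-9.1))
E
```

```text
(array([0.1114, 0.0009, 0.071 ]), array([0.    , 0.0356, 0.001 ]))
```

Emit:
jog_arm:
  deltas: [0.015,0,0.005,0,0.005,0,1,0.035,0,0.015,0,0.015,0,1,0.06,0,0.03,0,0.025,0,1,0.085,0,0.045,0,0.035,0,1,0.105,0.001,0.06,0,0.0356,0,1,0.11,0.001,0.068,0,0.0356,0,1,0.111,0.001,0.07,0,0.0356,0,1,0.111,0.001,0.07,0,0.0356,0,1]

```text
time_s: 17.65
position: [0.6438, 0.0349, 0.1658]
tool_rot: [[0.988, -0.155, 0.001], [-0.155, -0.988, -0.0], [0.001, -0.0, -1.0]]
ft_force: [0.4, -0.0, 0.1]
grip_width: 0.0002
```

```bash
python3 - <<'E'
from h import *
print(goal([.6447,.0347,.132],-9.1))
s=eyes.get_image("side")[:,:,::-1];cv2.imwrite("pics/side16.png",s)
cv2.imwrite("pics/p16.png",cv2.resize(s[140:260,230:350],None,fx=5,fy=5))
for d in np.array([[0,0],[18,18],[18,-18],[-18,18],[-18,-18]])/1000: print(proj("side",H-.112*u_+d[0]*u_+d[1]*np.cross(z_,u_)+.008*z_)-[230,140])
E
```

```text
(array([0.0012, 0.0001, 0.0451]), array([-0.    , -0.0003,  0.0011]))
[43.50224942 67.37572739]
[53.04043152 65.27229769]
[46.36080462 72.81614746]
[40.74323781 62.12475931]
[33.83386134 69.50787107]
```

View pics/p16.png

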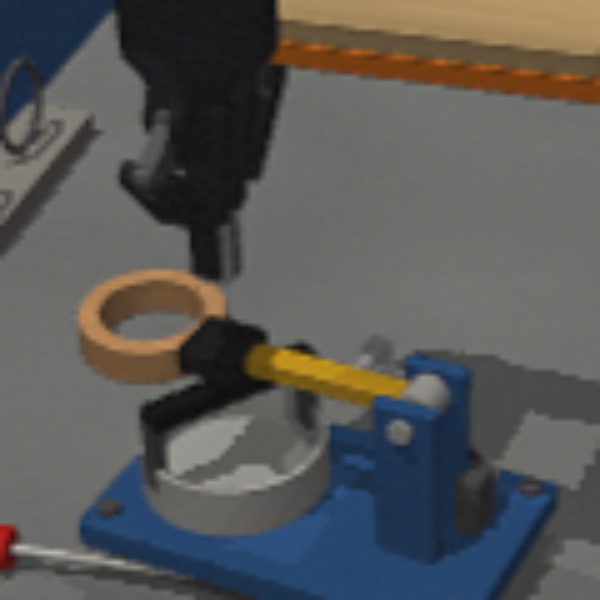

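Emit:
jog_arm:
  deltas: [0.001,0,0.012,0,0,0,1,0.001,0,0.026,0,0,0,1,0.001,0,0.037,0,0,0,1,0.001,0,0.041,0,0,0,1,0.001,0,0.043,0,0,0,1,0.001,0,0.043,0,0,0,1]

```text
time_s: 18.2
position: [0.6447, 0.0347, 0.1336]
tool_rot: [[0.988, -0.155, 0.001], [-0.155, -0.988, -0.0], [0.001, 0.0, -1.0]]
ft_force: [-0.3, 0.3, 0.1]
grip_width: -0.0001
```

Emit:
jog_arm:
  deltas: [0,0,0.001,0,0,0,1,0,0,0.002,0,0,0,1,0,0,0.003,0,0,0,1,0,0,0.003,0,0,0,1]

```text
time_s: 18.53
position: [0.6448, 0.0347, 0.1318]
tool_rot: [[0.988, -0.155, 0.002], [-0.155, -0.988, -0.0], [0.002, 0.0, -1.0]]
ft_force: [0.6, 0.5, 0.2]
grip_width: -0.0001
```

Emit:
jog_arm:
  deltas: [0,0,0.001,0,0,0,1,0,0,0.002,0,0,0,1,0,0,0.002,0,0,0,1]

```text
time_s: 18.78
position: [0.6448, 0.0347, 0.1301]
tool_rot: [[0.988, -0.155, 0.002], [-0.155, -0.988, -0.0], [0.002, 0.0, -1.0]]
ft_force: [0.4, -0.3, -0.6]
grip_width: 0.0001
```

Emit:
jog_arm:
  deltas: [0,0,0.001,0,0,0,1,0,0,0.001,0,0,0,1]

```text
time_s: 18.95
position: [0.6448, 0.0347, 0.1294]
tool_rot: [[0.988, -0.155, 0.002], [-0.155, -0.988, -0.0], [0.002, 0.0, -1.0]]
ft_force: [-0.2, 0.3, -0.5]
grip_width: -0.0005
```

Emit:
jog_arm:
  deltas: [0,0,0.001,0,0,0,1,0,0,0.001,0,0,0,1]

```text
time_s: 19.12
position: [0.6448, 0.0347, 0.1286]
tool_rot: [[0.988, -0.155, 0.002], [-0.155, -0.988, -0.0], [0.002, -0.0, -1.0]]
ft_force: [-1.0, 0.6, 0.4]
grip_width: -0.0
```

Emit:
jog_arm:
  deltas: [0,0,0.0007,0,0,0,1,0,0,0.0007,0,0,0,1]

```text
time_s: 19.28
position: [0.6448, 0.0347, 0.1282]
tool_rot: [[0.988, -0.155, 0.002], [-0.155, -0.988, -0.0], [0.002, -0.0, -1.0]]
ft_force: [0.2, -0.6, -0.0]
grip_width: 0.0
```

Emit:
jog_arm:
  deltas: [0,0,0.0007,0,0,0,1,0,0,0.0007,0,0,0,1]

```text
time_s: 19.45
position: [0.6448, 0.0347, 0.1281]
tool_rot: [[0.988, -0.155, 0.002], [-0.155, -0.988, -0.0], [0.002, 0.0, -1.0]]
ft_force: [-0.7, 0.2, 2.9]
grip_width: 0.0001
```

Emit:
jog_arm:
  deltas: [0,0,0.0008,0,0,0,1,0,0,0.0008,0,0,0,1]

```text
time_s: 19.62
position: [0.6448, 0.0347, 0.128]
tool_rot: [[0.988, -0.155, 0.003], [-0.155, -0.988, -0.0], [0.003, 0.0, -1.0]]
ft_force: [-1.9, -0.7, 6.4]
grip_width: -0.0003
```

Emit:
jog_arm:
  deltas: [0,0,0.0006,0,0,0,1,0,0,0.0011,0,0,0,1,0,0,0.0011,0,0,0,1]

```text
time_s: 19.87
position: [0.6449, 0.0347, 0.128]
tool_rot: [[0.988, -0.155, 0.003], [-0.155, -0.988, -0.001], [0.003, 0.0, -1.0]]
ft_force: [-4.7, -0.1, 9.6]
grip_width: 0.0001
```

Emit:
jog_arm:
  deltas: [0,0,0.0003,0,0,0,1,0,0,0.0003,0,0,0,1,0,0,0.0003,0,0,0,1,0,0,0.0003,0,0,0,1,0,0,0.0003,0,0,0,1]

```text
time_s: 20.28
position: [0.6449, 0.0347, 0.128]
tool_rot: [[0.988, -0.155, 0.004], [-0.155, -0.988, -0.001], [0.004, 0.0, -1.0]]
ft_force: [-5.5, 0.1, 12.3]
grip_width: 0.0001
```

Emit:
jog_arm:
  deltas: [0,0,0,0,0,0,1,0,0,0,0,0,0,1,0,0,0,0,0,0,1]

```text
time_s: 20.53
position: [0.6449, 0.0347, 0.128]
tool_rot: [[0.988, -0.155, 0.004], [-0.155, -0.988, -0.001], [0.004, 0.0, -1.0]]
ft_force: [-5.0, 0.3, 11.7]
grip_width: -0.0003
```

The pad has been held at 12 to 13.5 N for over 0.6 s. I'll lift off straight up.

Emit:
jog_arm:
  deltas: [0,0,-0.003,0,0,0,1,0,0,-0.008,0,0,0,1,0,0,-0.02,0,0,0,1,0,0,-0.05,0,0,0,1,0,0,-0.09,0,0,0,1,0,0,-0.13,0,0,0,1,0,0,-0.17,0,0,0,1,0,0,-0.2,0,0,0,1,0,0,-0.22,0,0,0,1,0,0,-0.225,0,0,0,1,0,0,-0.225,0,0,0,1,0,0,-0.225,0,0,0,1]

```text
time_s: 21.53
position: [0.6443, 0.0347, 0.2937]
tool_rot: [[0.988, -0.155, 0.0], [-0.155, -0.988, -0.0], [0.0, 0.0, -1.0]]
ft_force: [0.4, -0.1, 0.9]
grip_width: -0.0
```

```bash
python3 - <<'E'
from h import *
o=env.observe();print(o["position"],o["ft_force"],abs(o["qvel"]).max())
s=eyes.get_image("side")[:,:,::-1];cv2.imwrite("pics/side20.png",s)
cv2.imwrite("pics/p20.png",cv2.resize(s[120:260,210:390],None,fx=4,fy=4))
E
```

```text
[0.64427106 0.03472528 0.2937268 ] [ 0.44986711 -0.12818602  0.94514641] 0.960091408607091
```

View pics/p20.png

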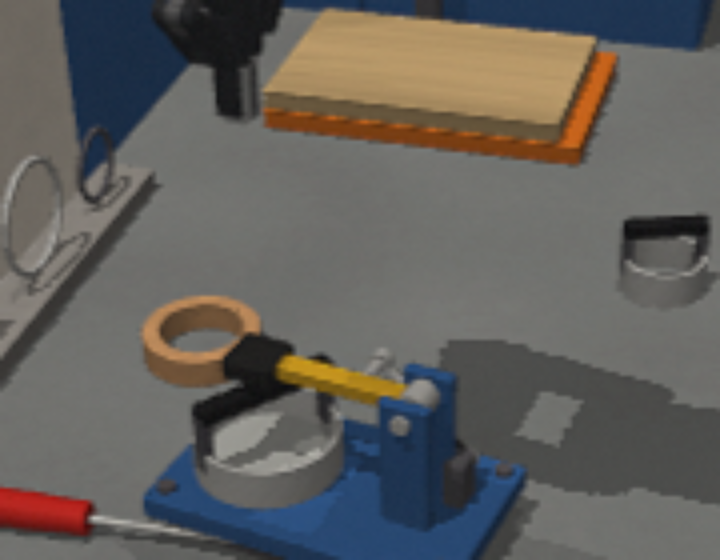

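View pics/side20.png

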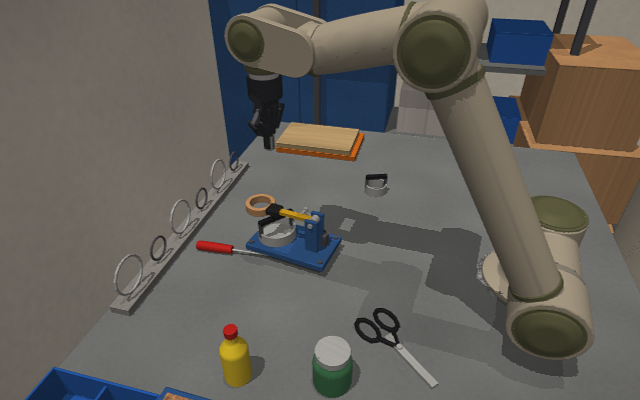

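The stand is level over the handle, the die is seated, the other things haven't moved, and the gripper is clear.

```bash
python3 -c "
from rig import close_job
print(close_job())"
```

```text
the job is handed in; nothing more can be done
None
```

The large die is seated around the plug with the stand snapped down over its handle, and I handed the job in at about 21.6 s. The hand-in gives no verdict.

- **Die:** The first touchdown pushed back about 14 N. It touched at the same height at each x position I tried, and I felt the plug wall from the side. I therefore took it to be flat on the plate and let go there. The images afterwards show it concentric with the plug and level.
- **Stand:** At first a finger knuckle pushed the pad's edge, with readings up to about 6 N. I tilted the tool so that the fingertip pushed instead, and followed the arc until the stand snapped over.
- **Pad press:** I held the pad for over 0.6 s at about 12 N vertical. The total wrist reading was 12.7–13.5 N, including about 5 N sideways from the arm flexing. I then lifted straight off.
- **Last checks:** The final side image shows the stand level over the handle, the die seated, and the gripper about 17 cm clear of the pad. The other objects look unmoved there by eye.
- **Disagreement:** The cameras put the plate top at about 33–34 mm, but contact put it at about 38 mm. I used the contact height, and the pad's height when pressed (128 mm) agreed with it.

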